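# Tighten the pressure tester's cover crosswise

### The arm

A 6-joint arm with a two-finger parallel gripper is mounted at the origin on a cart in front of the work surface, level with it; the furniture and walls round the work are solid. World frame = base frame: x ahead of the robot, y to its left, z up, the work surface at z = 0. Lengths are in m, angles in rad, forces in N, time in s.
With the tool pointing down it reaches from about 0.275 to 0.75 m from the base axis. Payload 10.2 kg.
Tool frame: the origin (TCP) lies midway between the tips of the shut fingers; the grasp point (between the pads) lies 19 mm behind it; z points along the fingers, y is the direction in which the jaws open and shut (so a half turn about z gives the same grasp; the last joint's range is limited). The gripper opens to 88 mm and grips with 3 to 60 N. Pads are 18 mm wide; open, the fingers measure 123 mm over their backs; the gripper's body (75 mm by 187 mm) begins 45 mm behind the grasp point.
Start: joints at [1.093, 0.313, 1.498, -0, 1.331, -0.223], TCP at [0.132, 0.508, 0.239] pointing down, gripper open.
Joint ranges: [-2.94, 2.94], [-0.97, 2.17], [0.19, 2.56], [-1.23, 4.37], [0.02, 3.11], [-2.88, 2.88]. Speed limits (rad/s): [2.39, 2.39, 3.01, 3.14, 3.14, 3.14].

### API

Orientations are given as a 3x3 rotation matrix whose columns are the frame's x, y, z axes.
In Python, from rig import arm gives the robot as it stands. The module is installed in compiled form; this text tells all that it offers.
- The arm moves only by the tool play_rows, never from a script. Its argument "targets" is a list that holds one entry, the list of rows, each a list of 7 numbers: the shift along the tool's x, y, z in units of 50 mm (1.0 is 50 mm), then the turn, a rotation vector about the tool's x, y, z in units of 5 degrees (1.0 is 5 degrees), then the opening, from 0 (shut) to 1 (fully open). A call has exactly 8 rows; each row shifts and turns the pose as measured when the row begins, along the tool's axes as they then stand; what a row does not reach is not made up. A row lasts 1/8 s, in which the tool goes at most 62.5 mm and 10.7 degrees, less where a joint would pass 70% of its speed; a pose out of reach is approached as far as the arm can. A call is refused whole if a number of a shift passes 1 or a number of a turn 1, either way. A call with a gripper value outside its range is refused whole. The fingers move at their own pace and stop on an object; "force" is the grip in N (left out, the last holds). Time passes only in rows, so rows that do not move let the fingers close, or fill a call up. It gives the time, the measured TCP pose, the force and the opening at its end, in the units of the state.
- arm.get_obs(): the state, without advancing time (a new reading comes with each control period).
- arm.grab_frame(name): name is "scene" or "top" or "wrist"; returns the picture (400x640x3 uint8, red, green, blue); there is no depth.
- arm.camera_params(name): a dict with "K" (3x3 intrinsics, pixels), "dist_coeffs" ([k1, k2, p1, p2, k3] as OpenCV has them; the pictures are not rectified), "rvec" (rotation vector, rad) and "tvec" (3), from world to camera coordinates, as OpenCV has them; the wrist camera has in their place "mount" (4x4, takes a point from camera to tool coordinates, whose origin is the TCP and whose axes are the flange's). Camera axes: x right, y down, z forward; pixel columns grow to the right and rows downward; lengths in m; the calibration is good to about 2 mm. A picture is of the moment at which its call begins: read the wrist's pose just before it. camera_params takes no time and is no camera call.
- arm.sign_off(): hands the job in, once; it reports no verdict.
The state is a dict: "time": time; "joint_pos": joint angles; "qd": joint speeds; "joint_efforts": joint torques, N m; "eef_pos": TCP position; "ee_rot": TCP orientation; "wrist_force": force on the tool from outside, world axes, zero at the start; "ft_torque": the same for the moment, N m; "gripper_width": opening from 0.0 (shut) to 1.0 (fully open).
Only numpy, scipy, OpenCV 4.12 (cv2) and the standard library are available. Lean on these libraries where they do the work, as an engineer would, in place of code of your own. Each camera call takes 0.05 s, during which the arm holds its last target.

### The job

Take the slotted key from the wooden disc and tighten the four bar nuts on the round pressure tester's cover clockwise, in two passes: first turn every nut to about half way (from loose, bar pointing at the centre, to about 45 degrees), then every nut fully home to its stop a quarter turn from loose. In each pass go crosswise, always doing the nut opposite before the other two, and turn the nuts only with the key, keeping your fingers off the tester. Finally stand the key upright on the wooden disc again, near its middle, and let go.

Things in the scene. Friction and masses are not known exactly. Their poses are not given: they have to be found in the camera images.
- tester: Round grey watch pressure tester, fixed, 166 mm across; origin: centre of its underside. Flat cover, top 46 mm up, with a low glass window in the middle (54 mm across, 11 mm high). Air inlet at +x, to 96 mm from the centre. Steel bar nuts stand on the cover 58 mm from the centre, at 45, 135, 225, 315 degrees from tester +x, counter-clockwise: nut0, nut1, nut2, nut3 (0 opposite 2, 1 opposite 3).
- wood_disc: Flat round wooden disc, 110 mm across and 14 mm high, fixed to the bench; origin at the centre of its underside. The key stands on it.
- key_grip (a point): Centre of the steel key's dark flat handle, 90 mm above the key's foot. Key: upright, 110 mm tall, 0.22 kg. z up, x along handle and slot. Handle 56 mm wide (x), 12 thick (y, pinch here), 40 high; shank 14 mm; foot 36 x 37 mm with a slot along x in its underside, 15 wide, 18 deep, open-ended. On a centred bar it turns 0.24 rad before it takes the nut along. Turned half round it is the same.
- nut0_bar (a point): Centre of the bar of nut0, on the nut's upright turning axis, 57 mm above the bench. Bar 36 mm long (point x, turns with the nut), 7 thick (y), 14 high, top 64 mm above the bench; it fits the key's slot with 4 mm to spare either side. Under it a washer 26 mm across, top 50 mm above the bench.
- nut0 (a joint): Turn of nut0 in rad: 0 = loose, bar pointing at the cover's centre; grows clockwise seen from above; 1.571 = fully tight, at a hard stop, bar square to that. It turns stiffly (0.12 N m) and stays where it is left.
- nut1_bar (a point): Centre of the bar of nut1, on the nut's upright turning axis, 57 mm above the bench. Bar 36 mm long (point x, turns with the nut), 7 thick (y), 14 high, top 64 mm above the bench; it fits the key's slot with 4 mm to spare either side. Under it a washer 26 mm across, top 50 mm above the bench.
- nut1 (a joint): Turn of nut1 in rad: 0 = loose, bar pointing at the cover's centre; grows clockwise seen from above; 1.571 = fully tight, at a hard stop, bar square to that. It turns stiffly (0.12 N m) and stays where it is left.
- nut2_bar (a point): Centre of the bar of nut2, on the nut's upright turning axis, 57 mm above the bench. Bar 36 mm long (point x, turns with the nut), 7 thick (y), 14 high, top 64 mm above the bench; it fits the key's slot with 4 mm to spare either side. Under it a washer 26 mm across, top 50 mm above the bench.
- nut2 (a joint): Turn of nut2 in rad: 0 = loose, bar pointing at the cover's centre; grows clockwise seen from above; 1.571 = fully tight, at a hard stop, bar square to that. It turns stiffly (0.12 N m) and stays where it is left.
- nut3_bar (a point): Centre of the bar of nut3, on the nut's upright turning axis, 57 mm above the bench. Bar 36 mm long (point x, turns with the nut), 7 thick (y), 14 high, top 64 mm above the bench; it fits the key's slot with 4 mm to spare either side. Under it a washer 26 mm across, top 50 mm above the bench.
- nut3 (a joint): Turn of nut3 in rad: 0 = loose, bar pointing at the cover's centre; grows clockwise seen from above; 1.571 = fully tight, at a hard stop, bar square to that. It turns stiffly (0.12 N m) and stays where it is left.
Things that resemble listed ones, but are neither listed nor needed, are in the scene too. Of the things shaped like the part that bears key_grip, the bare steel one is meant.

How it is judged:
On the way, in this order (a step that is already met when the one before it is completed fails the run):
1. first pass done: every nut about half way (between 0.5 and 1.15 rad) (value of joint nut0 between 0.5 and 1.15 rad and value of joint nut1 between 0.5 and 1.15 rad and value of joint nut2 between 0.5 and 1.15 rad and value of joint nut3 between 0.5 and 1.15 rad), for 0.1 s.
2. second pass done: every nut home (past 1.42 rad) (value of joint each of nut0, nut1, nut2, nut3 above 1.42 rad), for 0.2 s.
At the end, for the whole second after the job is handed in: All four nuts are past 1.42 rad (within about 9 degrees of the stop), and the key stands upright (within 0.08 rad) with its foot on the wooden disc, its axis within 36 mm of the disc's centre (all of step 2 and angle between key_grip's own z axis and vertical below 0.08 rad and horizontal distance between key_grip and wood_disc below 0.036 m and height (world z) of key_grip between 0.098 and 0.11 m); the robot touches nothing.
It fails at once if first pass not crosswise: two neighbouring nuts turned past 0.4 rad while the other two are still below 0.3 ((value of joint each of nut0, nut1 above 0.4 rad and value of joint each of nut2, nut3 below 0.3 rad) or (value of joint each of nut1, nut2 above 0.4 rad and value of joint each of nut3, nut0 below 0.3 rad) or (value of joint each of nut2, nut3 above 0.4 rad and value of joint each of nut0, nut1 below 0.3 rad) or (value of joint each of nut3, nut0 above 0.4 rad and value of joint each of nut1, nut2 below 0.3 rad)).
It fails at once if a nut turned past 1.2 rad while another is still below 0.45: the first pass was skipped ((value of joint nut0 above 1.2 rad and value of joint nut1 below 0.45 rad) or (value of joint nut0 above 1.2 rad and value of joint nut2 below 0.45 rad) or (value of joint nut0 above 1.2 rad and value of joint nut3 below 0.45 rad) or (value of joint nut1 above 1.2 rad and value of joint nut0 below 0.45 rad) or (value of joint nut1 above 1.2 rad and value of joint nut2 below 0.45 rad) or (value of joint nut1 above 1.2 rad and value of joint nut3 below 0.45 rad) or (value of joint nut2 above 1.2 rad and value of joint nut0 below 0.45 rad) or (value of joint nut2 above 1.2 rad and value of joint nut1 below 0.45 rad) or (value of joint nut2 above 1.2 rad and value of joint nut3 below 0.45 rad) or (value of joint nut3 above 1.2 rad and value of joint nut0 below 0.45 rad) or (value of joint nut3 above 1.2 rad and value of joint nut1 below 0.45 rad) or (value of joint nut3 above 1.2 rad and value of joint nut2 below 0.45 rad)).
It fails at once if second pass not crosswise: two neighbouring nuts past 1.35 rad while the other two are still below 1.15 ((value of joint each of nut0, nut1 above 1.35 rad and value of joint each of nut2, nut3 below 1.15 rad) or (value of joint each of nut1, nut2 above 1.35 rad and value of joint each of nut3, nut0 below 1.15 rad) or (value of joint each of nut2, nut3 above 1.35 rad and value of joint each of nut0, nut1 below 1.15 rad) or (value of joint each of nut3, nut0 above 1.35 rad and value of joint each of nut1, nut2 below 1.15 rad)).
It fails at once if the fingers press on the tester or its nuts with more than 3 N (contact force between the fingers and tester above 3 N).
It also fails if it takes over 72 s, if anything falls off the work surface, if the arm or the gripper's body presses on something with over 40 N, if the wrist force passes 120 N, or if a joint passes its speed limit or range.

## Working session

There is one attempt and no reset: what is moved stays moved. The work goes in short steps, Python scripts to look and compute and a tool call to move; the robot and the scene stay as the last step left them, time stands still between calls to the robot, and variables do not carry over. Pictures are saved under pics/ and viewed, and the job is handed in when it is done.

Besides the shell and the picture viewer there is one more tool, called after "Call:" as name(argument=value, ...) on one line, values as JSON. play_rows: Moves the arm, as the interface text tells. Its arguments: {"type":"object","properties":{"targets":{"type":"array"},"force":{"type":"number"}},"required":["targets"]}

```bash
mkdir -p pics
python3 - <<'E'
from rig import arm
import cv2,numpy as np
o=arm.get_obs();print({k:np.round(v,3).tolist() for k,v in o.items()})
for n in ["scene","top","wrist"]:
    im=arm.grab_frame(n);cv2.imwrite(f"pics/{n}0.png",im[:,:,::-1])
    p=arm.camera_params(n);print(n,{k:np.round(v,4).tolist() for k,v in p.items()})
E
```

```text
{'time': 0.0, 'joint_pos': [1.093, 0.313, 1.498, -0.0, 1.331, -0.223], 'qd': [0.0, -0.0, 0.0, 0.002, -0.001, -0.001], 'joint_efforts': [0.002, -40.221, -25.227, 0.07, 0.035, -0.0], 'eef_pos': [0.132, 0.508, 0.238], 'ee_rot': [[-0.968, 0.252, -0.001], [0.252, 0.968, -0.001], [0.0, -0.001, -1.0]], 'wrist_force': [-0.195, 0.093, 0.241], 'ft_torque': [0.029, 0.019, 0.002], 'gripper_width': 1.002}
scene {'K': [[374.7495, 0.0, 322.4598], [0.0, 374.7495, 202.4845], [0.0, 0.0, 1.0]], 'dist_coeffs': [0.0041, 0.0, 0.0, 0.0, 0.0], 'rvec': [2.2616, -0.7036, 0.2814], 'tvec': [-0.3041, 0.3618, 0.6094]}
top {'K': [[464.389, 0.0, 326.607], [0.0, 464.389, 193.1551], [0.0, 0.0, 1.0]], 'dist_coeffs': [-0.097, 0.0, 0.0, 0.0, 0.0], 'rvec': [1.92, -2.3044, 0.2259], 'tvec': [0.2592, 0.4567, 0.8484]}
wrist {'K': [[318.9942, 0.0, 322.6078], [0.0, 318.9942, 200.052], [0.0, 0.0, 1.0]], 'dist_coeffs': [-0.0124, 0.0, 0.0, 0.0, 0.0], 'mount': [[0.0006, -0.9624, -0.2717, 0.0686], [1.0, 0.0004, 0.0008, 0.0002], [-0.0006, -0.2717, 0.9624, -0.1464], [0.0, 0.0, 0.0, 1.0]]}
```

View pics/scene0.png

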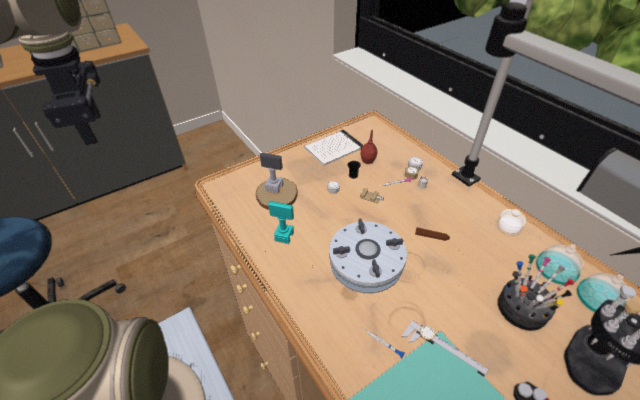

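View pics/top0.png

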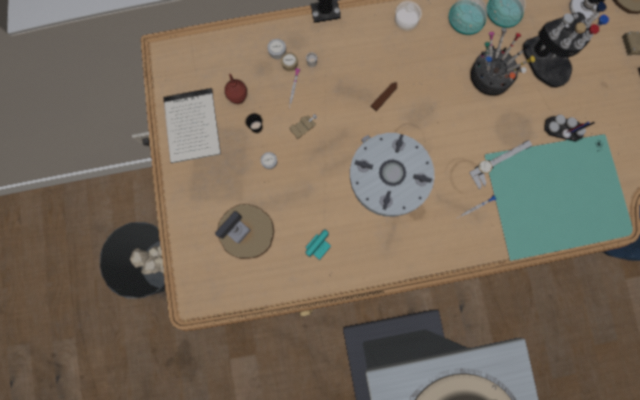

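View pics/wrist0.png

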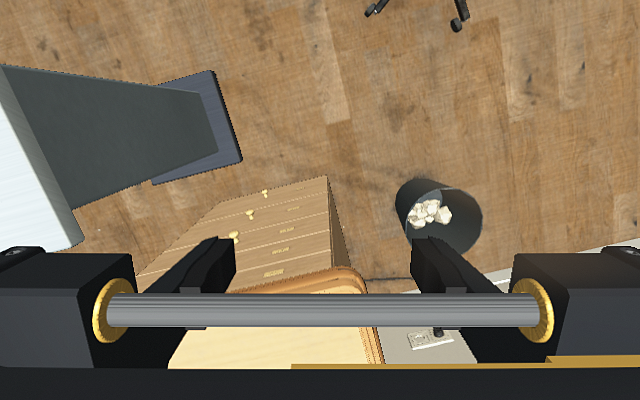

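The scene image shows the steel key on the wooden disc at about (272,175). A teal lookalike stands on the bench at (282,222), and the tester is at (368,252). In the top view the steel key is at (232,228), the disc at (246,231), the teal key at (318,244) and the tester at (392,174). The one meant is the bare steel key on the disc; I'll check that in an enlarged crop.

```bash
cat > h.py <<'E'
from rig import arm
import cv2,numpy as np
def cam(n):
    p=arm.camera_params(n); K=np.array(p["K"]);d=np.array(p["dist_coeffs"])
    if n=="wrist": 
        M=np.array(p["mount"]); o=arm.get_obs(); T=np.eye(4);T[:3,:3]=o["ee_rot"];T[:3,3]=o["eef_pos"]
        W=T@M; R=W[:3,:3].T; t=-R@W[:3,3]
    else:
        R=cv2.Rodrigues(np.array(p["rvec"]))[0];t=np.array(p["tvec"]).ravel()
    return K,d,R,t
def proj(c,P):
    K,d,R,t=c
    return cv2.projectPoints(np.array(P,float).reshape(-1,1,3),cv2.Rodrigues(R)[0],t,K,d)[0].reshape(-1,2)
def ray(c,uv,z):
    K,d,R,t=c
    x=cv2.undistortPoints(np.array(uv,float).reshape(-1,1,2),K,d).reshape(-1,2)
    D=np.c_[x,np.ones(len(x))]@R   # R^T d
    C=-R.T@t
    return C+D*((z-C[2])/D[:,2])[:,None]
def st():
    o=arm.get_obs();return {k:np.round(v,4).tolist() for k,v in o.items() if k in("time","eef_pos","ee_rot","wrist_force","ft_torque","gripper_width","joint_pos")}
E
python3 - <<'E'
from h import *
c=cam("top");s=cam("scene")
print(proj(c,[[0,0,0],[.132,.508,.239]]),proj(s,[[0,0,0],[.132,.508,.239]]))
print(-c[2].T@c[3],-s[2].T@s[3])
im=cv2.imread("pics/top0.png");hsv=cv2.cvtColor(im,cv2.COLOR_BGR2HSV)
print("px", [hsv[y,x].tolist() for x,y in [(262,240),(237,235),(229,222),(410,155),(392,200),(330,180)]])
A=cv2.resize(im[185:275,200:340],None,fx=5,fy=5,interpolation=cv2.INTER_CUBIC)
cv2.imwrite("pics/c1.png",A)
A=cv2.resize(im[120:230,330:450],None,fx=5,fy=5,interpolation=cv2.INTER_CUBIC)
cv2.imwrite("pics/c2.png",A)
im=cv2.imread("pics/scene0.png")
A=cv2.resize(im[140:300,240:420],None,fx=4,fy=3.7,interpolation=cv2.INTER_CUBIC)
cv2.imwrite("pics/c3.png",A)
E
```

```text
[[463.2217951  433.86321674]
 [139.42690996 455.11014004]] [[134.96979067 425.53701586]
 [ 93.57205212 129.50502041]]
[0.3191687  0.19890894 0.92417153] [ 0.15547687 -0.3227156   0.68293617]
px [[18, 71, 119], [116, 16, 125], [116, 26, 68], [106, 21, 157], [109, 20, 137], [15, 82, 161]]
```

View pics/c1.png

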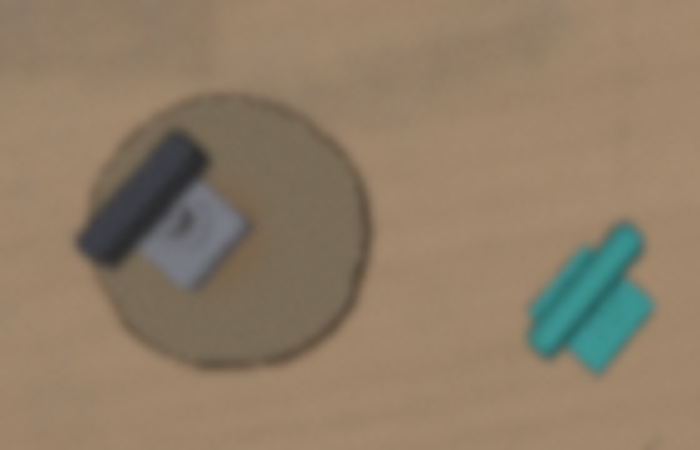

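View pics/c2.png

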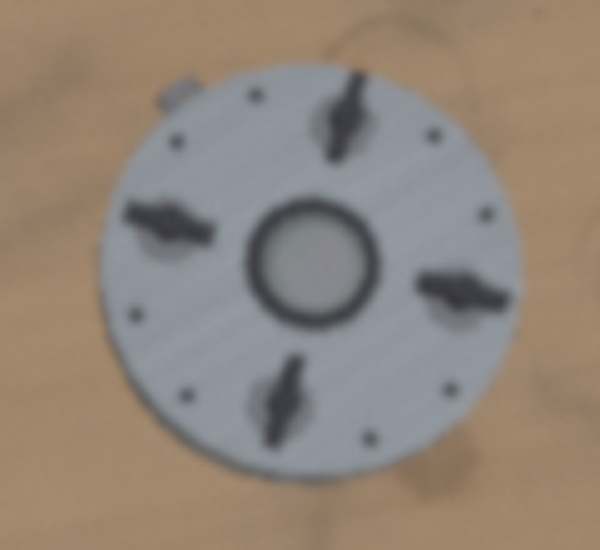

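View pics/c3.png

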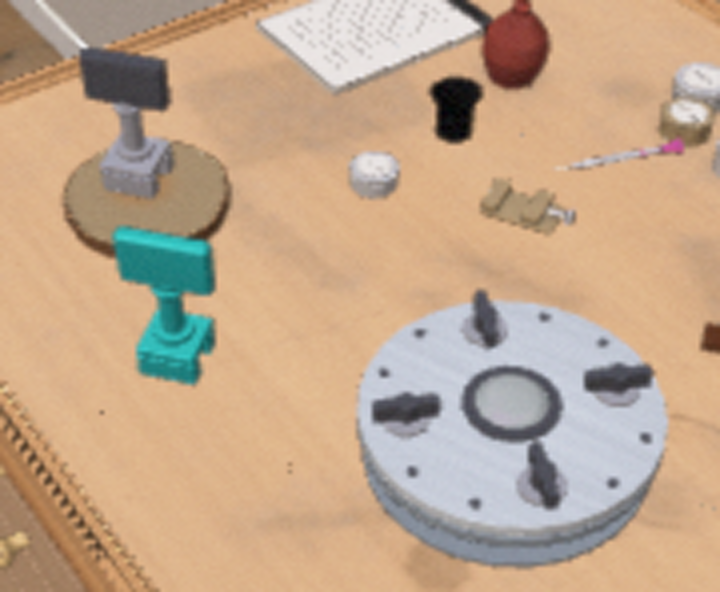

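The crops confirm it: the grey bare-steel key with the dark handle stands on the disc, and the teal one stands on the bench. In the tester crop the inlet is at (180,93), which is about (366,138) in the full image. The four bars all point at the centre. Next I'll measure positions.

```bash
cat > m.py <<'E'
from h import *
def comps(mask,amin=20):
    n,l,s,c=cv2.connectedComponentsWithStats(mask.astype(np.uint8))
    return [(s[i],c[i],(l==i)) for i in range(1,n) if s[i][4]>=amin]
def ext(cm,m,z):
    """rect of mask on plane z"""
    ys,xs=np.nonzero(m); P=ray(cm,np.c_[xs,ys],z)[:,:2]
    (c,s,a)=cv2.minAreaRect((P*1000).astype(np.float32)); 
    mean=P.mean(0); w,v=np.linalg.eigh(np.cov((P-mean).T)); ax=v[:,1]
    return np.round(np.array(c)/1000,4),np.round(s,1),round(a,1),np.round(mean,4),round(np.degrees(np.arctan2(ax[1],ax[0])),1)
E
python3 - <<'E'
from m import *
for n in ["top","scene"]:
    c=cam(n); im=cv2.imread(f"pics/{n}0.png");hsv=cv2.cvtColor(im,cv2.COLOR_BGR2HSV)
    V=hsv[...,2];S=hsv[...,1];H=hsv[...,0]
    print(n)
    # tester approx & wood
    box=(330,120,450,230) if n=="top" else (320,205,415,295)
    sub=np.zeros(V.shape,bool);sub[box[1]:box[3],box[0]:box[2]]=1
    for s_,cc,m in comps(sub&(V<90),12): 
        print("dark",s_.tolist(),cc.round(1),*ext(c,m,.062))
    grey=sub&(S<60)
    for s_,cc,m in comps(grey,500):
        cn=max(cv2.findContours(m.astype(np.uint8),0,1)[0],key=cv2.contourArea)
        P=ray(c,cn.reshape(-1,2),.046)[:,:2]; print("tester circ",cv2.minEnclosingCircle((P*1000).astype(np.float32)))
    box=(200,190,285,270) if n=="top" else (245,145,305,212)
    sub=np.zeros(V.shape,bool);sub[box[1]:box[3],box[0]:box[2]]=1
    for s_,cc,m in comps(sub&(V<95)&(S<60),20): print("handle",s_.tolist(),cc.round(1),"z.124",*ext(c,m,.124),"z.104",*ext(c,m,.104))
    for s_,cc,m in comps(sub&(V>=95)&(S<40),20): print("foot",s_.tolist(),cc.round(1),"z.034",*ext(c,m,.036))
    if n=="top":
        print("inlet",ray(c,[[366,138.6]],.03))
        # wood disc
        for s_,cc,m in comps(sub&((V<135)),300):
            print(s_.tolist()); cn=max(cv2.findContours(m.astype(np.uint8),0,1)[0],key=cv2.contourArea)
            P=ray(c,cn.reshape(-1,2),.010)[:,:2]; print("disc",cv2.minEnclosingCircle((P*1000).astype(np.float32)))
E
```

```text
top
dark [396, 135, 6, 17, 64] [398.5 143.6] [0.5655 0.0177] [ 9.7 32.9] 77.6 [0.5642 0.018 ] 151.9
dark [356, 161, 16, 8, 72] [363.5 164.4] [0.5357 0.0936] [30.9 11.5] 52.0 [0.5356 0.0931] 62.7
dark [380, 160, 25, 25, 159] [391.4 172.1] [0.511  0.0423] [46.1 47.6] 78.3 [0.511  0.0435] 173.9
dark [414, 175, 17, 7, 81] [421.8 178.1] [ 0.489  -0.0118] [30.7 11.8] 79.6 [ 0.4888 -0.0114] 64.9
dark [383, 192, 7, 17, 64] [386.2 200. ] [0.4598 0.0643] [ 9.3 32. ] 52.3 [0.4595 0.0646] 152.0
tester circ ((515.709228515625, 43.3833122253418), 88.22073364257812)
handle [216, 211, 26, 28, 338] [228.4 224.5] z.124 [0.4563 0.3536] [20.7 53.1] 38.7 [0.4566 0.3534] 129.4 z.104 [0.4598 0.3575] [21.2 54.4] 38.7 [0.46   0.3573] 129.4
foot [228, 221, 22, 22, 249] [238.5 232.1] z.034 [0.4535 0.3531] [27.9 36.9] 40.1 [0.4536 0.3531] 128.5
inlet [[0.5954574  0.07368686 0.03      ]]
[214, 203, 61, 57, 2553]
disc ((455.80072021484375, 346.7878723144531), 60.26945495605469)
scene
dark [359, 224, 5, 10, 24] [361.  228.5] [0.5284 0.0833] [26.2  8. ] 58.5 [0.5285 0.0833] 63.7
dark [387, 240, 15, 6, 63] [394.3 242.4] [0.5615 0.0123] [13.6 31.1] 55.2 [0.5619 0.0122] 156.5
dark [334, 248, 16, 6, 64] [341.1 250.7] [0.4571 0.0587] [13.1 31.4] 55.3 [0.4561 0.0587] 153.8
dark [358, 249, 21, 10, 37] [368.5 255.4] [0.4986 0.0179] [17.6 43.6] 69.1 [0.4954 0.0168] 155.5
dark [373, 263, 7, 14, 41] [375.3 270.1] [ 0.4847 -0.0182] [31.4 10.6] 57.5 [ 0.4833 -0.0192] 65.4
tester circ ((502.3824157714844, 35.87431716918945), 97.22724151611328)
handle [260, 154, 22, 16, 263] [270.7 161. ] z.124 [0.4474 0.3349] [46.7 65.6] 40.2 [0.448  0.3342] 99.2 z.104 [0.4579 0.3584] [48.3 67.9] 40.2 [0.4585 0.3577] 99.2
foot [247, 145, 33, 10, 158] [260.2 148.4] z.034 [0.4994 0.4987] [42.9 93.4] 55.0 [0.4974 0.5065] 149.9
foot [265, 168, 18, 25, 270] [273.2 182. ] z.034 [0.4639 0.3633] [95. 45.] 54.3 [0.4573 0.3571] 64.0
```

```bash
cat > plan.py <<'E'
import sys
from h import *
from scipy.spatial.transform import Rotation as Ro
def Rd(yaw):
    y=np.radians(yaw);x=np.array([np.cos(y),np.sin(y),0]);z=np.array([0,0,-1.]);return np.c_[x,np.cross(z,x),z]
def plan(wps,pose=None,grip=None):
    """wps: list of (x,y,z,yaw_deg,nrows). prints rows in tool units"""
    o=arm.get_obs()
    R=np.array(o["ee_rot"]);p=np.array(o["eef_pos"])
    if pose is not None: p=np.array(pose[:3]);R=Rd(pose[3])
    for x,y,z,yaw,n in wps:
        T=np.array([x,y,z])
        for k in range(n,0,-1):
            d=(R.T@(T-p))/k; rv=Ro.from_matrix(R.T@Rd(yaw)).as_rotvec()/k
            row=np.r_[np.round(d/.05,2),np.round(np.degrees(rv)/5,2)]
            c=np.clip(row,-1,1)
            print([float(v)+0. for v in c], "CLIP" if (abs(row)>1).any() else "")
            p=p+R@(c[:3]*.05); R=R@Ro.from_rotvec(np.radians(c[3:]*5)).as_matrix()
        print("--",np.round(p,4),round(np.degrees(np.arctan2(R[1,0],R[0,0])),1))
def show():
    o=arm.get_obs();R=np.array(o["ee_rot"])
    print("t",round(float(o["time"]),2),"p",np.round(o["eef_pos"],4).tolist(),"yaw",round(np.degrees(np.arctan2(R[1,0],R[0,0])),2),"tilt",np.round(R[:2,2],4).tolist(),"F",np.round(o["wrist_force"],1).tolist(),"M",np.round(o["ft_torque"],2).tolist(),"g",round(float(o["gripper_width"]),3),"q6",round(float(o["joint_pos"][5]),2))
E
python3 - <<'E'
from plan import *
show();plan([(.457,.354,.21,129.4,8)])
c=cam("top");print("disc",ray(c,[[246.1,230.9]],.010))
E
```

```text
t 0.15 p [0.1322, 0.5079, 0.2383] yaw 165.4 tilt [-0.0004, -0.0008] F [-0.1, -1.1, 0.4] M [0.01, 0.02, 0.01] g 0.999 q6 -0.22
[-0.88, -0.17, 0.07, 0.0, 0.0, 0.9] 
[-0.89, -0.1, 0.07, 0.0, 0.0, 0.9] 
[-0.9, -0.03, 0.07, 0.0, 0.0, 0.9] 
[-0.9, 0.04, 0.07, 0.0, 0.0, 0.9] 
[-0.89, 0.12, 0.07, 0.0, 0.0, 0.9] 
[-0.88, 0.18, 0.07, 0.0, 0.0, 0.9] 
[-0.86, 0.25, 0.07, -0.01, 0.0, 0.9] 
[-0.84, 0.33, 0.08, 0.0, 0.0, 0.9] 
-- [0.4571 0.3542 0.2098] 129.4
disc [[0.45718422 0.34236043 0.01      ]]
```

Call:
play_rows(targets=[[[-0.88,-0.17,0.07,0,0,0.9,1],[-0.89,-0.1,0.07,0,0,0.9,1],[-0.9,-0.03,0.07,0,0,0.9,1],[-0.9,0.04,0.07,0,0,0.9,1],[-0.89,0.12,0.07,0,0,0.9,1],[-0.88,0.18,0.07,0,0,0.9,1],[-0.86,0.25,0.07,0,0,0.9,1],[-0.84,0.33,0.08,0,0,0.9,1]]])

```text
time: 1.15
eef_pos: [0.4632, 0.3476, 0.2074]
ee_rot: [[-0.623, 0.782, -0.003], [0.782, 0.623, -0.002], [0.0, -0.003, -1.0]]
wrist_force: [-0.3, 0.6, -0.0]
gripper_width: 1.004
```

Run:
```python
from plan import *
show()
c=cam("wrist");im=arm.grab_frame("wrist")[:,:,::-1].copy();cv2.imwrite("pics/w1.png",im);np.savez("w1.npz",R=c[2],t=c[3])
show()
```

```text
t 1.15 p [0.4632, 0.3476, 0.2074] yaw 128.53 tilt [-0.0027, -0.0018] F [-0.3, 0.6, -0.0] M [-0.03, 0.05, 0.01] g 1.004 q6 -0.23
t 1.2 p [0.4672, 0.3448, 0.2064] yaw 128.13 tilt [-0.0018, -0.0032] F [2.7, -3.4, -0.4] M [-0.19, -0.06, -0.03] g 0.999 q6 -0.23
```

View pics/w1.png

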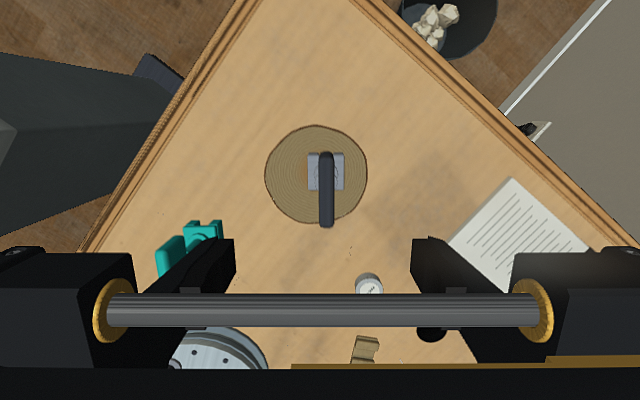

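The wrist view shows the key near the middle: the handle spans (319–334, 152–228), the foot is around (326,172), and the disc is centred near (316,174). I'll measure from this.

Run:
```python
from m import *
from plan import show
d=np.load("w1.npz");K,ds,_,_=cam("wrist");c=(K,ds,d["R"],d["t"])
im=cv2.imread("pics/w1.png");hsv=cv2.cvtColor(im,cv2.COLOR_BGR2HSV);V=hsv[...,2];S=hsv[...,1]
sub=np.zeros(V.shape,bool);sub[115:232,255:375]=1
for s_,cc,m in comps(sub&(V<100)&(S<80),60):
    print("handle",s_.tolist(),cc.round(1))
    P=ray(c,np.argwhere(m)[:,::-1],.124)[:,:2]; 
    print(ext(c,m,.124))
    # tip rows
    ys=np.argwhere(m)[:,0]
    for y in range(154,229,8):
        xs=np.nonzero(m[y])[0]; print(y,xs.min(),xs.max(),ray(c,[[ (xs.min()+xs.max())/2,y]],.124).round(4).tolist())
for s_,cc,m in comps(sub&(V>=100)&(S<50),100): print("foot",s_.tolist(),cc.round(1),ext(c,m,.035))
A=cv2.resize(im[110:240,250:380],None,fx=4.5,fy=4.5,interpolation=cv2.INTER_CUBIC);cv2.imwrite("pics/c4.png",A)
# disc by boundary
edge=[(265,173),(367,174),(316,125),(316,223)]
print(ray(c,edge,.012))
```

```text
handle [309, 152, 26, 76, 1174] [325.9 188.3]
(array([0.4584, 0.3587]), array([17.1, 58.1]), 46.2, array([0.4576, 0.3597]), np.float64(129.6))
154 309 332 [[0.4385, 0.3773, 0.124]]
162 318 334 [[0.4452, 0.3753, 0.124]]
170 318 334 [[0.4489, 0.3707, 0.124]]
178 319 334 [[0.4529, 0.3663, 0.124]]
186 319 334 [[0.4567, 0.3616, 0.124]]
194 319 333 [[0.4602, 0.3566, 0.124]]
202 319 333 [[0.4641, 0.3517, 0.124]]
210 319 333 [[0.468, 0.3468, 0.124]]
218 319 333 [[0.472, 0.3419, 0.124]]
226 321 332 [[0.4764, 0.337, 0.124]]
foot [333, 153, 11, 37, 334] [338.8 171.1] (array([0.4699, 0.365 ]), array([10. , 37.1]), 39.6, array([0.4705, 0.3656]), np.float64(130.9))
foot [307, 154, 12, 37, 392] [312.6 172.1] (array([0.4504, 0.348 ]), array([11.1, 37. ]), 38.3, array([0.4504, 0.3482]), np.float64(129.8))
[[0.41250368 0.31123139 0.012     ]
 [0.49995732 0.37963157 0.012     ]
 [0.42438246 0.38584561 0.012     ]
 [0.49160136 0.30057608 0.012     ]]
```

View pics/c4.png

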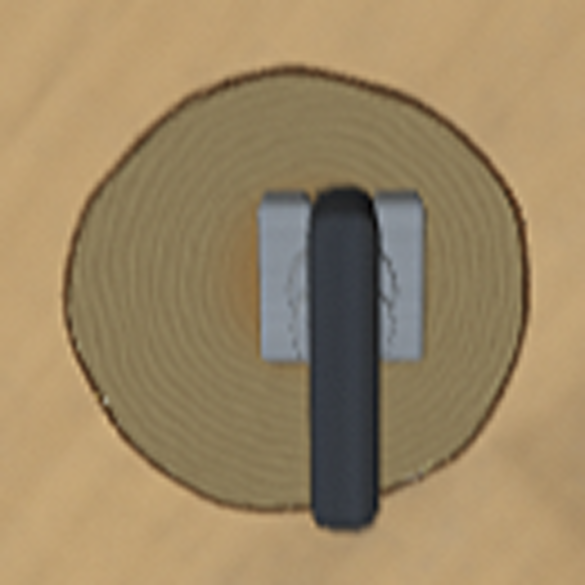

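Run:
```python
from plan import *
show();plan([(.4595,.3573,.14,129.6,4),(.4595,.3573,.088,129.6,3)])
```

```text
t 1.2 p [0.4672, 0.3448, 0.2064] yaw 128.13 tilt [-0.0018, -0.0032] F [2.7, -3.4, -0.4] M [-0.19, -0.06, -0.03] g 0.999 q6 -0.23
[0.07, 0.01, 0.33, -0.01, 0.0, -0.07] 
[0.07, 0.01, 0.33, -0.01, 0.0, -0.07] 
[0.08, 0.01, 0.33, -0.01, 0.01, -0.08] 
[0.07, 0.01, 0.34, -0.01, 0.0, -0.07] 
-- [0.4596 0.3573 0.1399] 129.6
[0.0, 0.0, 0.35, 0.0, 0.0, 0.0] 
[0.0, 0.0, 0.34, 0.0, 0.0, 0.0] 
[0.0, 0.0, 0.35, 0.0, 0.0, 0.0] 
-- [0.4596 0.3573 0.0879] 129.6
```

Call:
play_rows(targets=[[[0.07,0.01,0.33,-0.01,0,-0.07,1],[0.07,0.01,0.33,-0.01,0,-0.07,1],[0.08,0.01,0.33,-0.01,0.01,-0.08,1],[0.07,0.01,0.34,-0.01,0,-0.07,1],[0,0,0.35,0,0,0,1],[0,0,0.34,0,0,0,1],[0,0,0.3,0,0,0,1],[0,0,0,0,0,0,1]]])

```text
time: 2.2
eef_pos: [0.4593, 0.3564, 0.0841]
ee_rot: [[-0.637, 0.771, -0.003], [0.771, 0.637, -0.002], [0.0, -0.003, -1.0]]
wrist_force: [-0.3, 0.3, 0.7]
gripper_width: 1.004
```

Run:
```python
from plan import *
show()
c=cam("wrist");im=arm.grab_frame("wrist")[:,:,::-1].copy();cv2.imwrite("pics/w2.png",im);np.savez("w2.npz",R=c[2],t=c[3])
show();plan([(.4595,.3573,.088,129.6,2)])
```

```text
t 2.2 p [0.4593, 0.3564, 0.0841] yaw 129.54 tilt [-0.0029, -0.0018] F [-0.3, 0.3, 0.7] M [-0.04, 0.03, -0.01] g 1.004 q6 -0.23
t 2.25 p [0.4596, 0.3566, 0.0849] yaw 129.54 tilt [-0.0017, -0.0012] F [-0.1, -0.2, 0.5] M [-0.05, 0.03, -0.04] g 1.004 q6 -0.23
[0.01, 0.0, -0.03, -0.01, 0.0, -0.01] 
[0.0, 0.01, -0.03, -0.01, 0.0, 0.0] 
-- [0.4597 0.3573 0.0879] 129.6
```

View pics/w2.png

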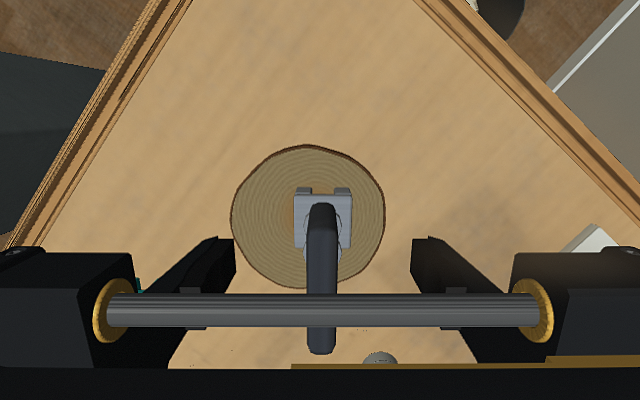

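The wrist view shows the handle centred between the open fingers, at column 322 with rows 203–355. The foot is upright and square. I'll close the gripper.

Call:
play_rows(targets=[[[0,0,0,0,0,0,0],[0,0,0,0,0,0,0],[0,0,0,0,0,0,0],[0,0,0,0,0,0,0],[0,0,0,0,0,0,0],[0,0,0,0,0,0,0],[0,0,0,0,0,0,0],[0,0,0,0,0,0,0]]], force=55)

```text
time: 3.25
eef_pos: [0.4604, 0.357, 0.0868]
ee_rot: [[-0.637, 0.771, 0.001], [0.771, 0.637, 0.0], [-0.001, 0.001, -1.0]]
wrist_force: [0.3, 0.2, -1.8]
gripper_width: 0.13
```

Run:
```python
from plan import *
show()
d=np.load("w2.npz");K,ds,_,_=cam("wrist");c=(K,ds,d["R"],d["t"])
a=ray(c,[[322,204],[322,354]],.124);print("handle ends",a,a.mean(0))
# hover pose above tester: key foot above bars; TCP z: foot z=TCP+.019-.090
c=cam("top")
plan([(.4596,.356,.17,129.6,2),(.535,.20,.19,140,4),(.56,.12,.19,154.5,2)])
```

```text
t 3.25 p [0.4604, 0.357, 0.0868] yaw 129.53 tilt [0.0012, 0.0002] F [0.3, 0.2, -1.8] M [-0.12, 0.02, 0.02] g 0.13 q6 -0.23
handle ends [[0.43613509 0.38584947 0.124     ]
 [0.47626477 0.33724129 0.124     ]] [0.45619993 0.36154538 0.124     ]
[0.0, -0.01, -0.83, 0.01, 0.0, -0.01] 
[-0.01, -0.01, -0.83, 0.0, 0.01, 0.0] 
-- [0.4599 0.3559 0.1698] 129.6
[-0.84, -0.21, -0.1, 0.0, 0.0, -0.52] 
[-0.83, -0.24, -0.1, 0.0, 0.0, -0.52] 
[-0.82, -0.28, -0.1, 0.0, 0.0, -0.52] 
[-0.8, -0.33, -0.11, 0.0, 0.0, -0.52] 
-- [0.5348 0.1999 0.1902] 140.0
[-0.71, -0.45, 0.0, 0.0, 0.0, -1.0] CLIP
[-0.66, -0.51, 0.0, 0.0, 0.0, -1.0] CLIP
-- [0.5599 0.12   0.1902] 150.0
```

Run:
```python
from plan import *
plan([(.4604,.357,.20,129.6,3),(.564,.018,.20,154.5,9),(.564,.018,.175,154.5,3)])
```

```text
[0.0, 0.0, -0.75, 0.0, 0.0, 0.0] 
[0.0, 0.0, -0.76, 0.01, 0.0, -0.01] 
[0.0, 0.0, -0.75, 0.0, 0.01, 0.0] 
-- [0.4603 0.357  0.1998] 129.6
[-0.73, -0.3, 0.0, 0.0, 0.0, -0.55] 
[-0.71, -0.34, 0.0, 0.0, 0.0, -0.55] 
[-0.69, -0.37, 0.0, 0.0, 0.0, -0.55] 
[-0.68, -0.4, 0.0, 0.0, 0.0, -0.56] 
[-0.66, -0.44, 0.0, 0.0, 0.0, -0.55] 
[-0.63, -0.47, 0.0, 0.0, 0.0, -0.56] 
[-0.61, -0.5, 0.0, 0.0, 0.0, -0.55] 
[-0.59, -0.52, 0.0, 0.0, 0.0, -0.56] 
[-0.56, -0.56, -0.01, 0.0, 0.0, -0.55] 
-- [0.564  0.0177 0.2002] 154.5
[0.0, 0.0, 0.17, 0.0, 0.0, 0.0] 
[0.0, 0.0, 0.17, 0.0, 0.0, 0.0] 
[0.0, 0.0, 0.16, 0.0, 0.0, 0.0] 
-- [0.564  0.0177 0.1752] 154.5
```

Call:
play_rows(targets=[[[0,0,-0.5,0,0,0,0],[0,0,-0.75,0,0,0,0],[0,0,-0.75,0,0,0,0],[-0.4,-0.15,-0.25,0,0,-0.4,0],[-0.73,-0.3,0,0,0,-0.55,0],[-0.71,-0.34,0,0,0,-0.55,0],[-0.69,-0.37,0,0,0,-0.55,0],[-0.67,-0.4,0,0,0,-0.55,0]]])

```text
time: 4.25
eef_pos: [0.5181, 0.1852, 0.2002]
ee_rot: [[-0.801, 0.599, -0.004], [0.599, 0.801, -0.002], [0.002, -0.004, -1.0]]
wrist_force: [0.6, -0.3, -1.3]
gripper_width: 0.13
```

Run:
```python
from plan import *
show();plan([(.564,.018,.185,154.5,5),(.564,.018,.175,154.5,3)])
```

```text
t 4.25 p [0.5181, 0.1852, 0.2002] yaw 143.21 tilt [-0.0041, -0.002] F [0.6, -0.3, -1.3] M [-0.04, -0.04, 0.01] g 0.13 q6 -0.8
[-0.55, -0.43, 0.06, -0.01, -0.01, -0.45] 
[-0.53, -0.45, 0.06, -0.01, 0.0, -0.45] 
[-0.51, -0.46, 0.06, -0.01, -0.01, -0.45] 
[-0.49, -0.49, 0.06, -0.01, 0.0, -0.45] 
[-0.48, -0.5, 0.07, 0.0, -0.01, -0.46] 
-- [0.5641 0.0181 0.1848] 154.5
[0.0, 0.0, 0.07, 0.0, 0.0, 0.0] 
[0.0, 0.0, 0.06, 0.0, 0.0, 0.0] 
[0.0, 0.0, 0.07, 0.0, 0.0, 0.0] 
-- [0.5641 0.018  0.1748] 154.5
```

Call:
play_rows(targets=[[[-0.5,-0.4,0.06,-0.01,-0.01,-0.45,0],[-0.53,-0.45,0.06,-0.01,0,-0.45,0],[-0.51,-0.46,0.06,-0.01,-0.01,-0.45,0],[-0.49,-0.49,0.06,0,0,-0.45,0],[-0.4,-0.42,0.07,0,0,-0.4,0],[0,0,0.07,0,0,0,0],[0,0,0.06,0,0,0,0],[0,0,0,0,0,0,0]]])

```text
time: 5.25
eef_pos: [0.5615, 0.02, 0.1751]
ee_rot: [[-0.902, 0.432, -0.006], [0.432, 0.902, 0.0], [0.006, -0.002, -1.0]]
wrist_force: [-0.5, 0.3, -2.1]
gripper_width: 0.13
```

Run:
```python
from plan import *
show()
c=cam("wrist");im=arm.grab_frame("wrist")[:,:,::-1].copy();cv2.imwrite("pics/w3.png",im);np.savez("w3.npz",R=c[2],t=c[3])
im=arm.grab_frame("scene")[:,:,::-1].copy();cv2.imwrite("pics/s3.png",im)
im=arm.grab_frame("top")[:,:,::-1].copy();cv2.imwrite("pics/t3.png",im)
show()
```

```text
t 5.25 p [0.5615, 0.02, 0.1751] yaw 154.41 tilt [-0.0061, 0.0003] F [-0.5, 0.3, -2.1] M [0.0, -0.01, 0.02] g 0.13 q6 -1.3
t 5.4 p [0.5617, 0.0198, 0.1755] yaw 154.42 tilt [-0.0052, -0.0] F [0.3, 0.8, -2.1] M [0.02, -0.0, 0.0] g 0.13 q6 -1.3
```

View pics/w3.png

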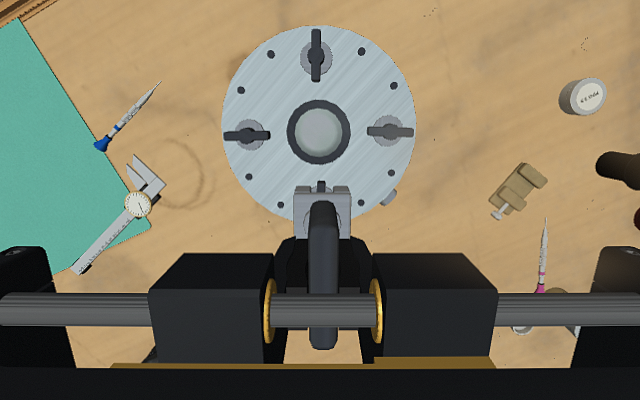

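View pics/s3.png

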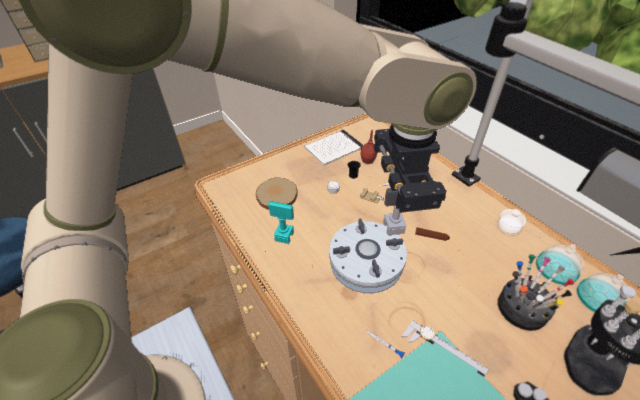

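The wrist view is clear: nut1 is at (316,55), nut2 at (249,132), nut0 at (390,131), the window at (319,131), and the key foot at cols 294–351. nut3's tip shows at (321,186), just above the foot. Next I'll convert these to positions.

Run:
```python
from m import *
d=np.load("w3.npz");K,ds,_,_=cam("wrist");c=(K,ds,d["R"],d["t"])
im=cv2.imread("pics/w3.png");hsv=cv2.cvtColor(im,cv2.COLOR_BGR2HSV);V=hsv[...,2];S=hsv[...,1]
sub=np.zeros(V.shape,bool);sub[20:187,215:425]=1
for s_,cc,m in comps(sub&(V<80),20):
    print("dark",s_.tolist(),cc.round(1),*ext(c,m,.064), ext(c,m,.046)[3])
g=sub&(S<60);
for s_,cc,m in comps(g,3000):
    cn=max(cv2.findContours(m.astype(np.uint8),0,1)[0],key=cv2.contourArea).reshape(-1,2)
    cn=cn[cn[:,1]<165]; P=ray(c,cn,.046)[:,:2]
    A=np.c_[2*P,np.ones(len(P))];s=np.linalg.lstsq(A,(P**2).sum(1),rcond=None)[0];print("circle",s[:2],np.sqrt(s[2]+s[0]**2+s[1]**2))
# washers: zoomed crop
A=cv2.resize(im[15:255,215:425],None,fx=2.4,fy=2.4,interpolation=cv2.INTER_CUBIC);A=cv2.resize(im[15:255,215:425],(525,600),interpolation=cv2.INTER_CUBIC);cv2.imwrite("pics/c5.png",A)
# top cam: mean of bars with top view
p=arm.get_obs()["eef_pos"]
print("key pred foot-bottom corners px", proj(c,[p+np.array([0,0,-.071])+ np.array([-.902*a+.432*b,.432*a+.902*b,0]) for a in(.018,-.018) for b in(-.0185,.0185)]).round(1).tolist())
print("foot slot end px", proj(c,[p+np.array([0,0,-.071])+ np.array([-.902*a+.432*b,.432*a+.902*b,0]) for a in(.018,) for b in(-.0075,.0075)]).round(1).tolist())
```

```text
dark [307, 29, 18, 53, 572] [315.7  55.3] [0.4614 0.0624] [12.3 36.2] 73.6 [0.4613 0.0625] 153.5 [0.4586 0.0634]
dark [358, 48, 7, 8, 45] [361.1  51.3] [0.4734 0.0942] [4.5 4.8] 66.1 [0.4733 0.0943] 112.9 [0.4714 0.0974]
dark [268, 50, 7, 8, 42] [270.5  53.8] [0.4457 0.033 ] [4.5 4.8] 64.3 [0.4457 0.0326] 162.6 [0.4419 0.0314]
dark [390, 82, 7, 7, 40] [393.3  85.2] [0.5056 0.1067] [4.7 4.3] 64.6 [0.5058 0.1069] 98.7 [0.5062 0.1108]
dark [238, 87, 7, 6, 36] [240.9  89.6] [4.583e-01 3.000e-04] [4.7 3.6] 64.3 [4.583e-01 2.000e-04] 57.7 [ 0.4554 -0.0033]
dark [287, 100, 64, 64, 1299] [317.7 131.3] [0.513  0.0399] [50.1 49. ] 64.5 [0.5123 0.0396] -172.7 [0.5131 0.0389]
dark [367, 127, 14, 8, 29] [370.7 129.4] [0.5305 0.0797] [10.2  5.4] 64.5 [0.5288 0.0781] 90.4 [0.5307 0.0801]
dark [224, 128, 46, 16, 474] [247.  135.2] [ 0.4905 -0.0128] [36.2 11.7] 64.4 [ 0.4904 -0.0124] 65.6 [ 0.4897 -0.0167]
dark [388, 170, 7, 6, 29] [391.  172.4] [0.5677 0.0795] [4.2 4. ] 20.8 [0.5676 0.0795] 62.7 [0.5723 0.0816]
dark [246, 174, 6, 6, 28] [248.6 176.2] [ 0.5202 -0.0275] [4.1 4.3] 61.1 [ 0.5201 -0.0273] 66.3 [ 0.5214 -0.0327]
dark [317, 181, 8, 6, 46] [320.7 183.6] [0.5511 0.0234] [5.8 4.2] 64.5 [0.5512 0.0235] 73.9 [0.5548 0.0216]
circle [0.51364698 0.03906607] 0.08208901790093813
key pred foot-bottom corners px [[295.5, 186.4], [348.4, 186.5], [296.6, 234.6], [347.3, 234.6]]
foot slot end px [[311.2, 186.4], [332.7, 186.4]]
```

View pics/c5.png

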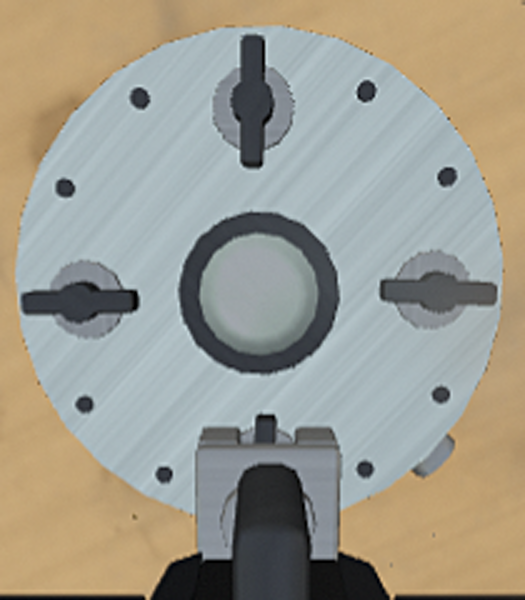

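```bash
cat > tgt.py <<'E'
import numpy as np
C=np.array([.5138,.0391]);Y=21.
def nut(i):
    a=np.radians(Y+45+90*i);return C+.058*np.array([np.cos(a),np.sin(a)])
E
python3 - <<'E'
from plan import *;from tgt import *
print([nut(i).round(4).tolist() for i in range(4)])
x,y=nut(3);plan([(x,y,.150,156,4)])
E
```

```text
[[0.5374, 0.0921], [0.4608, 0.0627], [0.4902, -0.0139], [0.5668, 0.0155]]
[-0.03, -0.01, 0.13, -0.01, -0.01, -0.08] 
[-0.03, -0.01, 0.13, -0.01, -0.01, -0.08] 
[-0.03, -0.01, 0.12, 0.0, -0.02, -0.08] 
[-0.04, 0.0, 0.13, -0.01, -0.01, -0.08] 
-- [0.5669 0.0157 0.15  ] 156.0
```

Call:
play_rows(targets=[[[-0.03,-0.01,0.13,-0.01,-0.01,-0.08,0],[-0.03,-0.01,0.13,-0.01,-0.01,-0.08,0],[-0.03,-0.01,0.12,0,-0.02,-0.08,0],[-0.04,0,0.13,-0.01,-0.01,-0.08,0],[0,0,0,0,0,0,0],[0,0,0,0,0,0,0],[0,0,0,0,0,0,0],[0,0,0,0,0,0,0]]])

```text
time: 6.4
eef_pos: [0.5673, 0.0159, 0.1483]
ee_rot: [[-0.915, 0.404, 0.001], [0.404, 0.915, 0.001], [-0.0, 0.001, -1.0]]
wrist_force: [-0.5, 1.0, -2.3]
gripper_width: 0.132
```

Run:
```python
from plan import *;from tgt import *
show()
im=arm.grab_frame("wrist")[:,:,::-1].copy();cv2.imwrite("pics/w4.png",im[0:400,120:520])
x,y=nut(3);plan([(x,y,.126,156,4)])
```

```text
t 6.4 p [0.5673, 0.0159, 0.1483] yaw 156.17 tilt [0.0005, 0.0006] F [-0.5, 1.0, -2.3] M [-0.04, 0.03, -0.01] g 0.132 q6 -1.33
[0.0, 0.0, 0.11, 0.0, 0.0, 0.01] 
[0.0, 0.0, 0.11, 0.0, 0.0, 0.01] 
[0.0, -0.01, 0.11, 0.0, 0.0, 0.01] 
[0.01, 0.0, 0.12, 0.01, 0.0, 0.0] 
-- [0.5667 0.0157 0.1258] 156.0
```

View pics/w4.png

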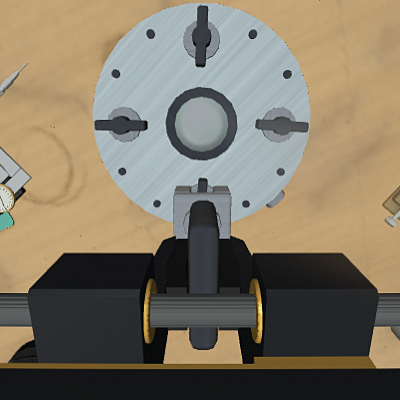

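The bar's tip at (203,184) sits on the foot's centre line, between cols 174 and 231, and the bars run parallel to the slot. I'll lower the key and start turning.

Call:
play_rows(targets=[[[0,0,0.1,0,0,0,0],[0,0,0.11,0,0,0,0],[0,-0.01,0.11,0,0,0,0],[0,0,0.1,0,0,0,0],[0,0,0,0,0,0,0],[0,0,0,0,0,1,0],[0,0,0,0,0,1,0],[0,0,0,0,0,1,0]]])

```text
time: 7.45
eef_pos: [0.5671, 0.0154, 0.1257]
ee_rot: [[-0.774, 0.633, 0.0], [0.633, 0.774, 0.001], [0.0, 0.001, -1.0]]
wrist_force: [-0.6, -0.4, -2.0]
gripper_width: 0.129
```

Run:
```python
from plan import *;from tgt import *
show()
x,y=nut(3);plan([(x,y,.126,99,8)])
```

```text
t 7.45 p [0.5671, 0.0154, 0.1257] yaw 140.73 tilt [0.0003, 0.0006] F [-0.6, -0.4, -2.0] M [-0.04, 0.03, -0.01] g 0.129 q6 -1.07
[0.0, 0.0, 0.0, 0.0, 0.0, 1.0] CLIP
[0.0, 0.0, 0.0, 0.0, 0.0, 1.0] CLIP
[0.0, 0.0, 0.0, 0.0, 0.0, 1.0] CLIP
[0.0, 0.0, 0.0, 0.0, 0.0, 1.0] CLIP
[0.0, 0.0, 0.0, 0.0, 0.0, 1.0] CLIP
[0.0, 0.0, 0.0, 0.0, 0.0, 1.0] CLIP
[0.0, 0.0, 0.0, 0.0, 0.0, 1.0] CLIP
[0.0, -0.01, -0.01, 0.01, -0.01, 1.0] CLIP
-- [0.5666 0.0153 0.1262] 100.7
```

Call:
play_rows(targets=[[[0,0,0,0,0,1,0],[0,0,0,0,0,1,0],[0,0,0,0,0,1,0],[0,0,0,0,0,1,0],[0,0,0,0,0,1,0],[0,0,0,0,0,1,0],[0,0,0,0,0,1,0],[0,0,0,0,0,0.3,0]]])

```text
time: 8.45
eef_pos: [0.5666, 0.0144, 0.1258]
ee_rot: [[-0.227, 0.974, -0.001], [0.974, 0.227, -0.002], [-0.002, -0.002, -1.0]]
wrist_force: [1.0, -0.3, -3.0]
gripper_width: 0.134
```

Run:
```python
from plan import *;from tgt import *
show()
x,y=nut(1);x3,y3=nut(3)
plan([(x3,y3,.152,110,3),(x,y,.152,156,10),(x,y,.126,156,4)])
```

```text
t 8.45 p [0.5666, 0.0144, 0.1258] yaw 103.14 tilt [-0.0013, -0.0023] F [1.0, -0.3, -3.0] M [-0.1, 0.09, 0.13] g 0.134 q6 -0.41
[0.01, 0.0, -0.17, -0.01, 0.01, -0.46] 
[0.01, 0.0, -0.18, -0.01, 0.01, -0.46] 
[0.0, 0.01, -0.17, 0.0, 0.0, -0.45] 
-- [0.5669 0.0155 0.1518] 110.0
[0.16, -0.17, 0.0, 0.0, 0.0, -0.92] 
[0.17, -0.15, 0.0, 0.0, 0.0, -0.92] 
[0.19, -0.14, 0.0, 0.0, 0.0, -0.92] 
[0.2, -0.12, 0.0, 0.0, 0.0, -0.92] 
[0.21, -0.11, 0.0, 0.0, 0.0, -0.92] 
[0.21, -0.09, 0.0, 0.0, 0.0, -0.92] 
[0.22, -0.07, 0.0, 0.0, 0.0, -0.92] 
[0.22, -0.06, 0.0, 0.0, 0.0, -0.92] 
[0.23, -0.04, 0.0, 0.0, 0.0, -0.92] 
[0.23, -0.02, 0.0, 0.0, 0.0, -0.92] 
-- [0.4609 0.0625 0.1518] 156.0
[0.0, 0.0, 0.13, 0.0, 0.0, 0.0] 
[0.0, 0.0, 0.13, 0.0, 0.0, 0.0] 
[0.0, 0.0, 0.13, 0.0, 0.0, 0.0] 
[0.0, 0.0, 0.13, 0.0, 0.0, 0.0] 
-- [0.4609 0.0625 0.1258] 156.0
```

Call:
play_rows(targets=[[[0,0,0,0,0,0.8,0],[0,0,0,0,0,-0.5,0],[0,0,-0.2,0,0,-1,0],[0.01,0,-0.28,0,0,-1,0],[0.16,-0.17,-0.05,0,0,-1,0],[0.18,-0.16,0,0,0,-1,0],[0.2,-0.14,0,0,0,-1,0],[0.21,-0.13,0,0,0,-1,0]]])

```text
time: 9.45
eef_pos: [0.5214, 0.0328, 0.154]
ee_rot: [[-0.682, 0.732, 0.002], [0.732, 0.682, -0.002], [-0.003, -0.0, -1.0]]
wrist_force: [0.4, -0.6, -1.6]
gripper_width: 0.132
```

Run:
```python
from plan import *;from tgt import *
show()
x,y=nut(1)
plan([(x,y,.152,156,7)])
im=arm.grab_frame("wrist")[:,:,::-1].copy();cv2.imwrite("pics/w5.png",im[0:400,120:520])
```

```text
t 9.45 p [0.5214, 0.0328, 0.154] yaw 132.96 tilt [0.0015, -0.0022] F [0.4, -0.6, -1.6] M [-0.01, -0.04, 0.02] g 0.132 q6 -0.91
[0.18, -0.07, 0.01, 0.0, 0.0, -0.66] 
[0.18, -0.06, 0.0, 0.0, 0.0, -0.66] 
[0.19, -0.05, 0.01, 0.0, 0.01, -0.66] 
[0.19, -0.03, 0.0, 0.0, 0.0, -0.66] 
[0.19, -0.03, 0.01, 0.0, 0.01, -0.66] 
[0.19, -0.01, 0.0, -0.01, 0.0, -0.65] 
[0.2, 0.0, 0.01, 0.0, 0.01, -0.66] 
-- [0.4607 0.0628 0.1519] 156.0
```

View pics/w5.png

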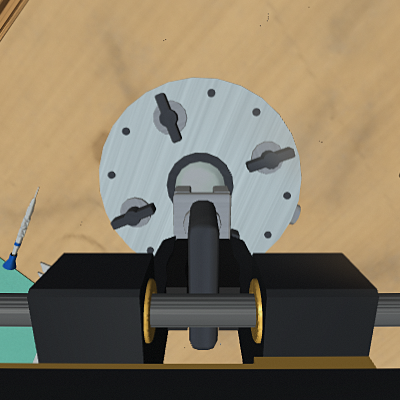

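Call:
play_rows(targets=[[[0.25,-0.09,0.01,0,0,-0.9,0],[0.26,-0.07,0,0,0,-0.9,0],[0.26,-0.05,0.01,0,0.01,-0.9,0],[0.27,-0.03,0,0,0,-0.85,0],[0.22,-0.01,0.01,0,0.01,-0.75,0],[0.05,0,0,0,0,-0.2,0],[0,0,0,0,0,0,0],[0,0,0,0,0,0,0]]])

```text
time: 10.5
eef_pos: [0.4614, 0.0636, 0.1539]
ee_rot: [[-0.914, 0.406, 0.004], [0.406, 0.914, -0.001], [-0.004, 0.001, -1.0]]
wrist_force: [0.1, 0.5, -1.9]
gripper_width: 0.13
```

Run:
```python
from plan import *;from tgt import *
show()
x,y=nut(1)
plan([(x,y,.152,156,2),(x,y,.126,156,3)])
im=arm.grab_frame("wrist")[:,:,::-1].copy();cv2.imwrite("pics/w6.png",im[0:400,120:520])
```

```text
t 10.5 p [0.4614, 0.0636, 0.1539] yaw 156.03 tilt [0.0041, -0.0012] F [0.1, 0.5, -1.9] M [0.01, -0.0, 0.04] g 0.13 q6 -1.27
[0.0, -0.01, 0.02, 0.0, 0.02, 0.0] 
[0.0, -0.01, 0.02, 0.01, 0.03, 0.01] 
-- [0.461  0.0627 0.1519] 156.0
[0.0, 0.0, 0.17, 0.0, 0.0, 0.0] 
[0.0, 0.0, 0.17, 0.0, 0.0, 0.0] 
[0.0, 0.0, 0.18, 0.0, 0.0, 0.0] 
-- [0.461  0.0627 0.1259] 156.0
```

View pics/w6.png

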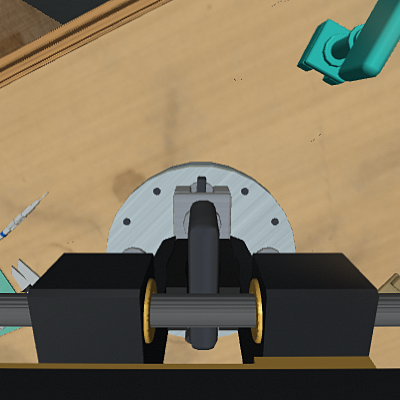

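The bar tip at (202,180) is on the foot's centre line. I'll lower and turn.

Call:
play_rows(targets=[[[0,-0.01,0.15,0,0.03,0,0],[0,-0.01,0.17,0,0.02,0,0],[0,0,0.17,0,0,0,0],[0,0,0.05,0,0,0.2,0],[0,0,0,0,0,1,0],[0,0,0,0,0,1,0],[0,0,0,0,0,1,0],[0,0,0,0,0,1,0]]])

```text
time: 11.55
eef_pos: [0.461, 0.0623, 0.1238]
ee_rot: [[-0.696, 0.718, -0.002], [0.718, 0.696, 0.0], [0.002, -0.001, -1.0]]
wrist_force: [-1.1, -1.2, -0.7]
gripper_width: 0.133
```

Run:
```python
from plan import *;from tgt import *
show()
x,y=nut(1)
plan([(x,y,.126,99,8)])
```

```text
t 11.55 p [0.461, 0.0623, 0.1238] yaw 134.14 tilt [-0.0018, 0.0005] F [-1.1, -1.2, -0.7] M [-0.22, 0.14, 0.11] g 0.133 q6 -0.89
[0.0, 0.0, -0.01, 0.0, 0.0, 0.88] 
[0.0, 0.0, 0.0, 0.0, 0.0, 0.88] 
[0.0, 0.0, -0.01, 0.0, 0.0, 0.88] 
[0.0, 0.0, 0.0, 0.0, 0.0, 0.88] 
[0.0, 0.0, -0.01, 0.0, 0.0, 0.88] 
[0.0, 0.0, 0.0, -0.01, 0.0, 0.88] 
[0.0, 0.0, -0.01, 0.0, -0.01, 0.87] 
[0.01, 0.0, 0.0, -0.01, 0.0, 0.88] 
-- [0.4609 0.0628 0.1258] 99.0
```

Call:
play_rows(targets=[[[0,0,-0.01,0,0,0.95,0],[0,0,0,0,0,0.95,0],[0,0,-0.01,0,0,0.95,0],[0,0,0,0,0,0.95,0],[0,0,-0.01,0,0,0.95,0],[0,0,0,0,0,0.95,0],[0,0,-0.01,0,0,0.95,0],[0,0,0,0,0,0.5,0]]])

```text
time: 12.55
eef_pos: [0.4606, 0.0617, 0.124]
ee_rot: [[-0.121, 0.993, -0.004], [0.993, 0.121, -0.002], [-0.001, -0.004, -1.0]]
wrist_force: [0.7, -0.4, -2.4]
gripper_width: 0.132
```

Run:
```python
from plan import *;from tgt import *
show()
x,y=nut(0);x1,y1=nut(1)
plan([(x1,y1,.126,105,1),(x1,y1,.152,110,2),(x,y,.152,66,9)])
```

```text
t 12.55 p [0.4606, 0.0617, 0.124] yaw 96.98 tilt [-0.0039, -0.0018] F [0.7, -0.4, -2.4] M [-0.21, 0.04, 0.09] g 0.132 q6 -0.24
[0.02, 0.01, -0.04, -0.05, 0.01, -1.0] CLIP
-- [0.4609 0.0627 0.126 ] 102.0
[0.0, 0.0, -0.26, 0.0, 0.0, -0.8] 
[0.0, 0.0, -0.26, 0.0, 0.0, -0.8] 
-- [0.4609 0.0627 0.152 ] 110.0
[0.0, 0.18, 0.0, 0.0, 0.0, 0.98] 
[0.02, 0.18, 0.0, 0.0, 0.0, 0.98] 
[0.03, 0.18, 0.0, 0.0, 0.0, 0.98] 
[0.05, 0.18, 0.0, 0.0, 0.0, 0.98] 
[0.07, 0.17, 0.0, 0.0, 0.0, 0.98] 
[0.08, 0.16, 0.0, 0.0, 0.0, 0.97] 
[0.09, 0.16, 0.0, 0.0, 0.0, 0.98] 
[0.1, 0.15, 0.0, 0.0, 0.0, 0.97] 
[0.12, 0.13, 0.0, 0.0, 0.0, 0.98] 
-- [0.5372 0.0921 0.152 ] 66.0
```

Call:
play_rows(targets=[[[0,0,-0.02,-0.05,0.01,-1,0],[0,0,-0.24,0,0,-0.6,0],[0,0,-0.28,0,0,0,0],[0,0.2,-0.05,0,0,0.6,0],[0.02,0.25,0,0,0,1,0],[0.03,0.26,0,0,0,1,0],[0.05,0.25,0,0,0,1,0],[0.07,0.24,0,0,0,1,0]]])

```text
time: 13.55
eef_pos: [0.5216, 0.0767, 0.1569]
ee_rot: [[0.16, 0.987, 0.003], [0.987, -0.16, -0.0], [-0.0, 0.003, -1.0]]
wrist_force: [0.2, -0.3, -2.1]
gripper_width: 0.13
```

Run:
```python
from plan import *;from tgt import *
show()
x,y=nut(0)
plan([(x,y,.152,66,4)])
```

```text
t 13.55 p [0.5216, 0.0767, 0.1569] yaw 80.81 tilt [0.0026, -0.0005] F [0.2, -0.3, -2.1] M [-0.12, 0.05, -0.01] g 0.13 q6 0.08
[0.09, 0.07, 0.02, 0.01, 0.0, 0.74] 
[0.09, 0.06, 0.03, 0.01, 0.0, 0.74] 
[0.1, 0.05, 0.02, 0.0, 0.0, 0.74] 
[0.1, 0.05, 0.03, 0.01, 0.0, 0.74] 
-- [0.5376 0.0922 0.1519] 66.0
```

Call:
play_rows(targets=[[[0.09,0.07,0.02,0.01,0,0.74,0],[0.09,0.06,0.03,0.01,0,0.74,0],[0.1,0.03,0.02,0,0,0.74,0],[0.07,0.02,0.03,0,0,0.6,0],[0,0,0,0,0,0,0],[0,0,0,0,0,0,0],[0,0,0,0,0,0,0],[0,0,0,0,0,0,0]]])

```text
time: 14.55
eef_pos: [0.5362, 0.0919, 0.154]
ee_rot: [[0.41, 0.912, 0.003], [0.912, -0.41, -0.0], [0.001, 0.003, -1.0]]
wrist_force: [-0.6, 0.5, -2.0]
gripper_width: 0.131
```

Run:
```python
from plan import *;from tgt import *
show()
x,y=nut(0)
im=arm.grab_frame("wrist")[:,:,::-1].copy();cv2.imwrite("pics/w7.png",im[0:400,120:520])
plan([(x,y,.148,66,2),(x,y,.126,66,3)])
```

```text
t 14.55 p [0.5362, 0.0919, 0.154] yaw 65.81 tilt [0.0028, -0.0003] F [-0.6, 0.5, -2.0] M [-0.09, 0.14, 0.06] g 0.131 q6 0.38
[0.01, 0.01, 0.06, 0.02, -0.01, -0.02] 
[0.0, 0.01, 0.06, 0.01, 0.0, -0.02] 
-- [0.5373 0.092  0.148 ] 66.0
[0.0, 0.0, 0.15, 0.0, 0.0, 0.0] 
[0.0, 0.0, 0.15, 0.0, 0.0, 0.0] 
[0.0, 0.0, 0.14, 0.0, 0.0, 0.0] 
-- [0.5373 0.092  0.126 ] 66.0
```

View pics/w7.png

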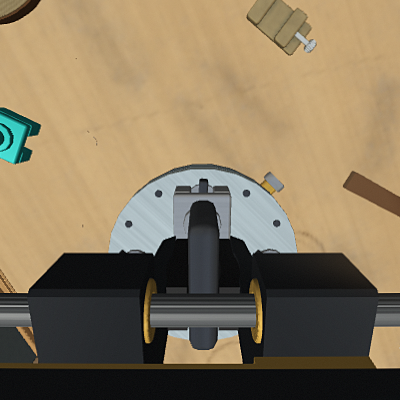

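The bar tip at (204,183) is within about 1 mm of the slot's centre line. I'll lower and turn.

Call:
play_rows(targets=[[[0.01,0.01,0.14,0.02,0,-0.02,0],[0,0.01,0.17,0.01,0,-0.02,0],[0,0,0.17,0,0,0,0],[0,0,0.05,0,0,0.2,0],[0,0,0,0,0,1,0],[0,0,0,0,0,1,0],[0,0,0,0,0,1,0],[0,0,0,0,0,1,0]]])

```text
time: 15.6
eef_pos: [0.5371, 0.0919, 0.1244]
ee_rot: [[0.717, 0.697, -0.001], [0.697, -0.717, 0.001], [-0.0, -0.001, -1.0]]
wrist_force: [-1.0, 0.0, -0.9]
gripper_width: 0.135
```

Run:
```python
from plan import *;from tgt import *
show()
x,y=nut(0)
plan([(x,y,.126,9,8)])
```

```text
t 15.6 p [0.5371, 0.0919, 0.1244] yaw 44.19 tilt [-0.0012, 0.0008] F [-1.0, 0.0, -0.9] M [-0.13, 0.14, 0.12] g 0.135 q6 0.75
[0.0, 0.0, 0.0, 0.0, 0.0, 0.88] 
[0.0, 0.0, 0.0, 0.0, 0.0, 0.88] 
[0.0, 0.0, -0.01, 0.0, 0.0, 0.88] 
[0.0, 0.0, 0.0, 0.0, 0.0, 0.88] 
[0.0, 0.0, -0.01, 0.0, 0.0, 0.88] 
[0.0, 0.0, 0.0, 0.0, 0.0, 0.88] 
[0.0, 0.0, -0.01, -0.01, 0.01, 0.88] 
[0.01, 0.0, 0.0, 0.0, 0.0, 0.88] 
-- [0.5376 0.092  0.1259] 9.0
```

Call:
play_rows(targets=[[[0,0,-0.01,0,0,0.95,0],[0,0,0,0,0,0.95,0],[0,0,-0.01,0,0,0.95,0],[0,0,0,0,0,0.95,0],[0,0,-0.01,0,0,0.95,0],[0,0,0,0,0,0.95,0],[0,0,-0.01,0,0,0.95,0],[0,0,0,0,0,0.5,0]]])

```text
time: 16.6
eef_pos: [0.5369, 0.0915, 0.1245]
ee_rot: [[0.993, 0.122, -0.003], [0.122, -0.993, -0.001], [-0.003, 0.0, -1.0]]
wrist_force: [0.3, -0.3, -1.1]
gripper_width: 0.129
```

Run:
```python
from plan import *;from tgt import *
show()
x,y=nut(0);x1,y1=nut(2)
plan([(x,y,.126,15,1),(x,y,.154,22,2),(x1,y1,.154,66,9)])
```

```text
t 16.6 p [0.5369, 0.0915, 0.1245] yaw 7.01 tilt [-0.0025, -0.0008] F [0.3, -0.3, -1.1] M [-0.03, 0.14, 0.13] g 0.129 q6 1.4
[0.01, -0.01, -0.03, 0.0, 0.03, -1.0] CLIP
-- [0.5373 0.092  0.126 ] 12.0
[0.0, 0.0, -0.28, 0.0, 0.0, -1.0] 
[0.0, 0.0, -0.28, 0.0, 0.0, -1.0] 
-- [0.5373 0.0921 0.154 ] 22.0
[-0.19, 0.18, 0.0, 0.0, 0.0, -0.98] 
[-0.2, 0.16, 0.0, 0.0, 0.0, -0.98] 
[-0.21, 0.15, 0.0, 0.0, 0.0, -0.98] 
[-0.22, 0.13, 0.0, 0.0, 0.0, -0.98] 
[-0.24, 0.11, 0.0, 0.0, 0.0, -0.98] 
[-0.24, 0.08, 0.0, 0.0, 0.0, -0.97] 
[-0.25, 0.06, 0.0, 0.0, 0.0, -0.98] 
[-0.25, 0.04, 0.0, 0.0, 0.0, -0.97] 
[-0.26, 0.03, 0.0, 0.0, 0.0, -0.98] 
-- [ 0.4903 -0.014   0.154 ] 66.0
```

Call:
play_rows(targets=[[[0,0,-0.02,0,0.03,-1,0],[0,0,-0.24,0,0,-1,0],[0,0,-0.28,0,0,-1,0],[-0.16,0.15,-0.05,0,0,-1,0],[-0.2,0.16,0,0,0,-1,0],[-0.22,0.15,0,0,0,-1,0],[-0.23,0.13,0,0,0,-1,0],[-0.25,0.11,0,0,0,-1,0]]])

```text
time: 17.6
eef_pos: [0.511, 0.0319, 0.1545]
ee_rot: [[0.669, 0.744, 0.001], [0.744, -0.669, -0.0], [0.0, 0.001, -1.0]]
wrist_force: [0.3, 0.4, -1.9]
gripper_width: 0.131
```

Run:
```python
from plan import *;from tgt import *
show()
x,y=nut(2)
plan([(x,y,.154,66,5)])
```

```text
t 17.6 p [0.511, 0.0319, 0.1545] yaw 48.03 tilt [0.001, -0.0004] F [0.3, 0.4, -1.9] M [-0.08, 0.13, -0.02] g 0.131 q6 0.57
[-0.19, 0.06, 0.0, 0.0, 0.0, -0.72] 
[-0.2, 0.05, 0.0, 0.0, 0.0, -0.72] 
[-0.2, 0.04, 0.0, 0.0, 0.0, -0.72] 
[-0.2, 0.02, 0.0, 0.01, 0.0, -0.72] 
[-0.2, 0.01, 0.01, 0.0, 0.0, -0.71] 
-- [ 0.4901 -0.0141  0.1539] 66.0
```

Call:
play_rows(targets=[[[-0.18,0.06,0,0,0,-0.7,0],[-0.2,0.05,0,0,0,-0.72,0],[-0.2,0.04,0,0,0,-0.72,0],[-0.2,0.02,0,0,0,-0.72,0],[-0.16,0.01,0.01,0,0,-0.6,0],[-0.02,0,0,0,0,0,0],[0,0,0,0,0,0,0],[0,0,0,0,0,0,0]]])

```text
time: 18.6
eef_pos: [0.4905, -0.0147, 0.154]
ee_rot: [[0.414, 0.91, 0.002], [0.91, -0.414, -0.001], [0.0, 0.002, -1.0]]
wrist_force: [0.2, 0.1, -3.0]
gripper_width: 0.132
```

Run:
```python
from plan import *;from tgt import *
show()
x,y=nut(2)
im=arm.grab_frame("wrist")[:,:,::-1].copy();cv2.imwrite("pics/w8.png",im[0:400,120:520])
plan([(x,y,.148,66,2),(x,y,.126,66,3)])
```

```text
t 18.6 p [0.4905, -0.0147, 0.154] yaw 65.52 tilt [0.0024, -0.0006] F [0.2, 0.1, -3.0] M [-0.12, 0.09, -0.02] g 0.132 q6 0.16
[0.01, -0.01, 0.06, 0.01, 0.0, -0.05] 
[0.0, 0.0, 0.06, 0.02, 0.0, -0.05] 
-- [ 0.4903 -0.014   0.148 ] 66.0
[0.0, 0.0, 0.15, 0.0, 0.0, 0.0] 
[0.0, 0.0, 0.14, 0.0, 0.0, 0.0] 
[0.0, 0.0, 0.15, 0.0, 0.0, 0.0] 
-- [ 0.4903 -0.014   0.126 ] 66.0
```

View pics/w8.png

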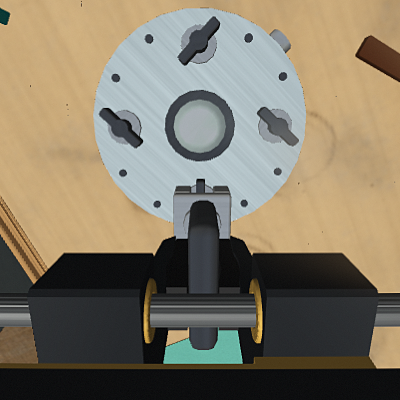

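nut0, nut1 and nut3 now stand at roughly 45°, and nut2's bar tip is at (200,183), about 1 mm left of the slot's centre. I'll lower with that correction and turn.

Call:
play_rows(targets=[[[0.01,-0.01,0.14,0.02,0,-0.05,0],[0,-0.01,0.17,0.01,0,-0.05,0],[0,0,0.17,0,0,0,0],[0,0,0.05,0,0,0.2,0],[0,0,0,0,0,1,0],[0,0,0,0,0,1,0],[0,0,0,0,0,1,0],[0,0,0,0,0,1,0]]])

```text
time: 19.65
eef_pos: [0.4901, -0.0135, 0.1246]
ee_rot: [[0.717, 0.697, -0.0], [0.697, -0.717, 0.0], [0.0, -0.0, -1.0]]
wrist_force: [-0.4, 0.1, -1.7]
gripper_width: 0.133
```

Run:
```python
from plan import *;from tgt import *
show()
x,y=nut(2)
plan([(x,y,.126,9,8)])
```

```text
t 19.65 p [0.4901, -0.0135, 0.1246] yaw 44.22 tilt [-0.0001, 0.0004] F [-0.4, 0.1, -1.7] M [-0.17, 0.09, 0.14] g 0.133 q6 0.53
[0.0, 0.0, 0.0, 0.0, 0.0, 0.88] 
[0.0, 0.0, 0.0, 0.0, 0.0, 0.88] 
[0.0, 0.0, 0.0, 0.0, 0.0, 0.88] 
[0.0, 0.0, -0.01, 0.0, 0.0, 0.88] 
[0.0, 0.0, 0.0, 0.0, 0.0, 0.88] 
[0.0, 0.0, -0.01, 0.0, 0.0, 0.88] 
[0.0, 0.0, 0.0, 0.0, 0.0, 0.88] 
[0.0, 0.01, -0.01, 0.0, 0.0, 0.88] 
-- [ 0.4903 -0.014   0.1261] 9.0
```

Call:
play_rows(targets=[[[0,0,-0.01,0,0,0.95,0],[0,0,0,0,0,0.95,0],[0,0,-0.01,0,0,0.95,0],[0,0,0,0,0,0.95,0],[0,0,-0.01,0,0,0.95,0],[0,0,0,0,0,0.95,0],[0,0,-0.01,0,0,0.95,0],[0,0,0,0,0,0.4,0]]])

```text
time: 20.65
eef_pos: [0.4902, -0.0143, 0.1247]
ee_rot: [[0.991, 0.131, -0.001], [0.131, -0.991, -0.001], [-0.001, 0.001, -1.0]]
wrist_force: [0.1, -0.2, -1.2]
gripper_width: 0.127
```

Run:
```python
from plan import *;from tgt import *
show()
im=arm.grab_frame("wrist")[:,:,::-1].copy();cv2.imwrite("pics/w9.png",im[0:400,120:520])
im=arm.grab_frame("scene")[:,:,::-1].copy();cv2.imwrite("pics/s9.png",cv2.resize(im[190:300,310:430],None,fx=5,fy=5,interpolation=cv2.INTER_CUBIC))
show()
```

```text
t 20.65 p [0.4902, -0.0143, 0.1247] yaw 7.51 tilt [-0.0008, -0.0013] F [0.1, -0.2, -1.2] M [-0.05, 0.08, 0.13] g 0.127 q6 1.17
t 20.75 p [0.4902, -0.0143, 0.1247] yaw 7.6 tilt [-0.0009, -0.0012] F [-0.1, 0.1, -3.3] M [-0.12, 0.05, 0.04] g 0.129 q6 1.17
```

View pics/w9.png

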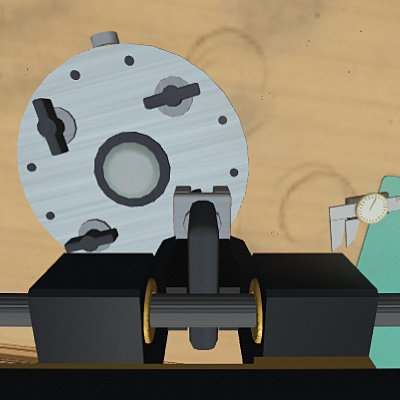

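View pics/s9.png

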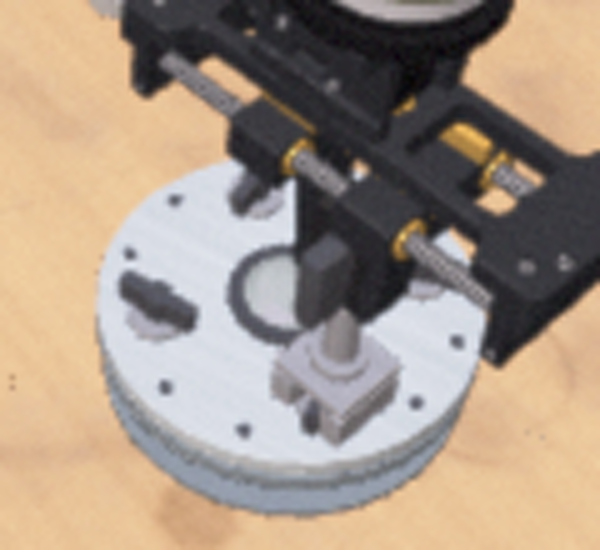

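All the bars are near 45°. The image angles are about 38–45° for nut0, nut1 and nut3, and nut2 works out at about 44° from the key's yaw, so the first pass is done. The key is still on nut2, so the second pass starts there: nut2, then its opposite nut0.

Call:
play_rows(targets=[[[0,0,0,0,0,0.9,0],[0,0,0,0,0,1,0],[0,0,0,0,0,1,0],[0,0,0,0,0,1,0],[0,0,0,0,0,1,0],[0,0,0,0,0,1,0],[0,0,0,0,0,1,0],[0,0,0,0,0,0.9,0]]])

```text
time: 21.75
eef_pos: [0.4899, -0.0149, 0.1247]
ee_rot: [[0.845, -0.534, -0.002], [-0.534, -0.845, -0.003], [-0.0, 0.004, -1.0]]
wrist_force: [-1.4, -0.3, -2.0]
gripper_width: 0.13
```

Run:
```python
from plan import *;from tgt import *
show()
```

```text
t 21.75 p [0.4899, -0.0149, 0.1247] yaw -32.3 tilt [-0.0021, -0.0029] F [-1.4, -0.3, -2.0] M [-0.06, 0.27, 0.14] g 0.13 q6 1.87
```

Call:
play_rows(targets=[[[0,0,0,0,0,0.6,0],[0,0,0,0,0,0.5,0],[0,0,0,0,0,0.5,0],[0,0,0,0,0,0.5,0],[0,0,0,0,0,0.5,0],[0,0,0,0,0,0.5,0],[0,0,0,0,0,0.5,0],[0,0,0,0,0,0.5,0]]])

```text
time: 22.75
eef_pos: [0.4897, -0.0145, 0.1248]
ee_rot: [[0.609, -0.793, -0.003], [-0.793, -0.609, -0.006], [0.003, 0.006, -1.0]]
wrist_force: [0.9, 0.6, -1.6]
gripper_width: 0.15
```

Run:
```python
from plan import *;from tgt import *
show()
x,y=nut(0);x1,y1=nut(2)
plan([(x1,y1,.126,-30,1),(x1,y1,.154,-20,2),(x,y,.154,21,9)])
```

```text
t 22.75 p [0.4897, -0.0145, 0.1248] yaw -52.49 tilt [-0.0029, -0.0058] F [0.9, 0.6, -1.6] M [0.07, -0.29, 1.33] g 0.15 q6 2.22
[0.0, -0.02, -0.02, 0.07, -0.02, -1.0] CLIP
-- [ 0.4905 -0.0139  0.1258] -47.5
[0.0, 0.0, -0.28, 0.0, -0.01, -1.0] CLIP
[0.0, 0.0, -0.28, 0.0, 0.0, -1.0] CLIP
-- [ 0.4905 -0.0139  0.1538] -37.5
[-0.06, -0.25, 0.0, 0.0, 0.0, -1.0] CLIP
[-0.04, -0.25, 0.0, 0.0, 0.0, -1.0] CLIP
[-0.02, -0.26, 0.0, 0.0, 0.0, -1.0] CLIP
[0.01, -0.26, 0.0, 0.0, 0.0, -1.0] CLIP
[0.03, -0.26, 0.0, 0.0, 0.0, -1.0] CLIP
[0.05, -0.25, 0.0, 0.0, 0.0, -1.0] CLIP
[0.07, -0.25, 0.0, 0.0, 0.0, -1.0] CLIP
[0.09, -0.24, 0.0, 0.0, 0.0, -1.0] CLIP
[0.12, -0.22, 0.0, 0.0, 0.0, -1.0] CLIP
-- [0.5374 0.0918 0.1538] 7.5
```

Torque reached 1.33 N m, so nut2 is hard against its stop, and the handle twisted slightly in the pads. I'll back off, lift and check the key.

Call:
play_rows(targets=[[[0,0,0,0,0,-1,0],[0,0,0,0,0,-1,0],[0,0,0,0,0,-1,0],[0,0,0,0,0,-1,0],[0,0,0,0,0,-1,0],[0,0,-0.24,0,0,-0.4,0],[0,0,-0.3,0,0,0,0],[0,0,-0.05,0,0,0,0]]])

```text
time: 23.75
eef_pos: [0.4902, -0.0143, 0.1552]
ee_rot: [[0.912, -0.411, -0.002], [-0.411, -0.912, -0.007], [0.001, 0.007, -1.0]]
wrist_force: [-0.4, -0.1, -2.7]
gripper_width: 0.134
```

Run:
```python
from plan import *;from tgt import *
show()
im=arm.grab_frame("wrist")[:,:,::-1].copy();cv2.imwrite("pics/w10.png",im[0:400,120:520])
im=arm.grab_frame("scene")[:,:,::-1].copy();cv2.imwrite("pics/s10.png",cv2.resize(im[170:300,310:430],None,fx=4.5,fy=4.5,interpolation=cv2.INTER_CUBIC))
x,y=nut(0)
plan([(x,y,.154,21,11)])
```

```text
t 23.75 p [0.4902, -0.0143, 0.1552] yaw -24.28 tilt [-0.002, -0.0068] F [-0.4, -0.1, -2.7] M [-0.0, 0.16, -0.03] g 0.134 q6 1.73
[0.0, -0.21, 0.0, 0.01, 0.0, -0.82] 
[0.01, -0.21, 0.0, 0.01, 0.0, -0.82] 
[0.03, -0.21, 0.0, 0.01, 0.0, -0.82] 
[0.04, -0.21, 0.0, 0.01, 0.0, -0.82] 
[0.06, -0.2, 0.0, 0.0, 0.0, -0.82] 
[0.07, -0.2, 0.0, 0.01, 0.01, -0.83] 
[0.09, -0.19, 0.0, 0.0, 0.0, -0.82] 
[0.1, -0.19, 0.0, 0.01, 0.01, -0.83] 
[0.12, -0.18, 0.0, 0.0, 0.0, -0.82] 
[0.13, -0.17, 0.0, 0.01, 0.01, -0.83] 
[0.14, -0.15, 0.0, 0.0, 0.0, -0.82] 
-- [0.5375 0.0919 0.154 ] 21.0
```

View pics/w10.png

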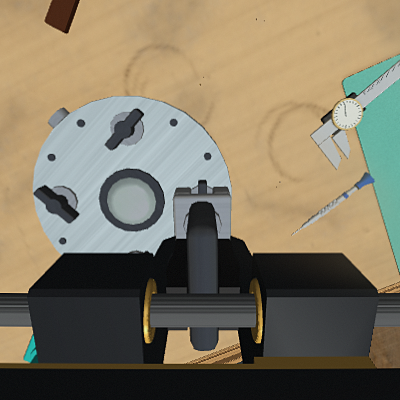

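View pics/s10.png

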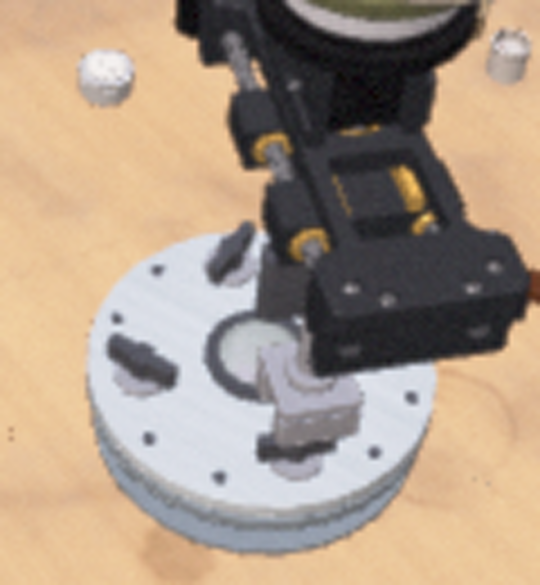

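The key is back in line, with its foot at cols 174–231. nut2's tip at (203,183) lies along yaw −24°, exactly 90° from loose. On to nut0, whose bar is expected at yaw 21°.

Call:
play_rows(targets=[[[0,-0.2,0,0.03,0,-0.9,0],[0.01,-0.26,0,0.03,0,-1,0],[0.03,-0.26,0,0.02,0,-1,0],[0.05,-0.26,0,0.01,0,-1,0],[0.07,-0.25,0,0,0,-1,0],[0.09,-0.25,0,0,0,-1,0],[0.11,-0.24,0,0,0,-1,0],[0.12,-0.2,0,0,0,-0.8,0]]])

```text
time: 24.85
eef_pos: [0.5241, 0.0823, 0.1501]
ee_rot: [[0.965, 0.263, -0.008], [0.263, -0.965, 0.002], [-0.007, -0.004, -1.0]]
wrist_force: [-0.5, -0.3, -2.1]
gripper_width: 0.135
```

Run:
```python
from plan import *;from tgt import *
show()
x,y=nut(0)
plan([(x,y,.152,21,4)])
```

```text
t 24.85 p [0.5241, 0.0823, 0.1501] yaw 15.24 tilt [-0.0081, 0.0023] F [-0.5, -0.3, -2.1] M [-0.0, 0.11, 0.01] g 0.135 q6 1.24
[0.08, -0.03, -0.01, -0.01, 0.02, -0.29] 
[0.08, -0.03, -0.01, -0.01, 0.02, -0.29] 
[0.08, -0.02, -0.01, -0.02, 0.02, -0.29] 
[0.07, -0.03, -0.01, -0.01, 0.02, -0.28] 
-- [0.5373 0.0922 0.1521] 21.0
```

Call:
play_rows(targets=[[[0.08,-0.01,-0.03,-0.01,0.02,-0.25,0],[0.08,-0.03,-0.02,-0.01,0.02,-0.28,0],[0.08,-0.02,-0.01,-0.01,0.02,-0.28,0],[0.05,-0.01,-0.01,0,0.02,-0.2,0],[0,0,0,0,0,0,0],[0,0,0,0,0,0,0],[0,0,0,0,0,0,0],[0,0,0,0,0,0,0]]])

```text
time: 25.85
eef_pos: [0.5373, 0.0896, 0.1528]
ee_rot: [[0.937, 0.349, -0.002], [0.349, -0.937, 0.002], [-0.001, -0.002, -1.0]]
wrist_force: [-0.2, -0.1, -2.2]
gripper_width: 0.132
```

Run:
```python
from plan import *;from tgt import *
show()
x,y=nut(0)
im=arm.grab_frame("wrist")[:,:,::-1].copy();cv2.imwrite("pics/w11.png",cv2.resize(im[100:300,220:420],None,fx=3,fy=3,interpolation=cv2.INTER_CUBIC))
plan([(x,y,.148,21,2),(x,y,.126,21,3)])
```

```text
t 25.85 p [0.5373, 0.0896, 0.1528] yaw 20.4 tilt [-0.002, 0.0017] F [-0.2, -0.1, -2.2] M [-0.05, 0.14, -0.03] g 0.132 q6 1.16
[0.01, -0.02, 0.05, -0.01, 0.01, -0.06] 
[0.01, -0.03, 0.05, -0.02, 0.0, -0.06] 
-- [0.5374 0.0923 0.1478] 21.0
[0.0, 0.0, 0.15, 0.0, 0.0, 0.0] 
[0.0, 0.0, 0.14, 0.0, 0.0, 0.0] 
[0.0, 0.0, 0.15, 0.0, 0.0, 0.0] 
-- [0.5374 0.0923 0.1258] 21.0
```

View pics/w11.png

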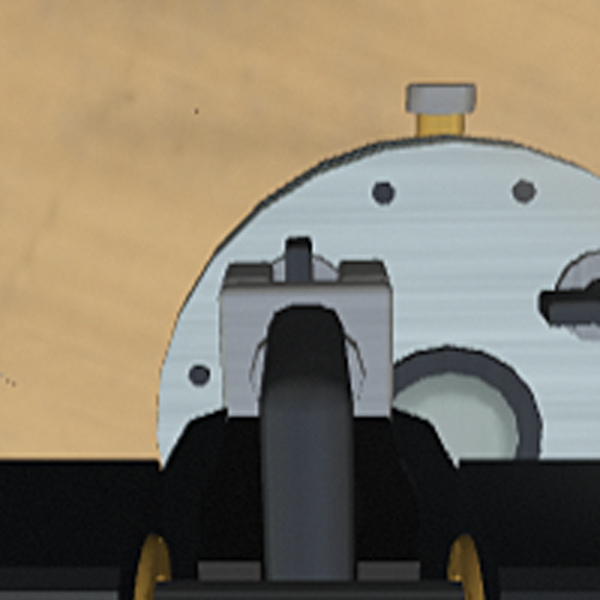

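The bar tip at crop (299,245) is about 1.5–2 mm left of the slot centre at 305, which agrees with the pose error. I'll lower with that correction.

Call:
play_rows(targets=[[[0.01,-0.02,0.1,-0.01,0,-0.06,0],[0,-0.02,0.17,-0.01,0,-0.06,0],[0,0,0.19,0,0,0,0],[0,0,0.05,0,0,0.2,0],[0,0,0,0,0,1,0],[0,0,0,0,0,1,0],[0,0,0,0,0,1,0],[0,0,0,0,0,1,0]]])

```text
time: 26.9
eef_pos: [0.5368, 0.0916, 0.1243]
ee_rot: [[1.0, -0.014, -0.003], [-0.014, -1.0, -0.001], [-0.003, 0.001, -1.0]]
wrist_force: [-0.2, -0.7, -1.1]
gripper_width: 0.134
```

Run:
```python
from plan import *;from tgt import *
show()
x,y=nut(0)
plan([(x,y,.126,-37,8)])
```

```text
t 26.9 p [0.5368, 0.0916, 0.1243] yaw -0.78 tilt [-0.0028, -0.0005] F [-0.2, -0.7, -1.1] M [-0.08, 0.23, 0.14] g 0.134 q6 1.54
[0.0, 0.0, 0.0, 0.0, 0.0, 0.91] 
[0.0, 0.0, 0.0, 0.0, 0.0, 0.9] 
[0.0, 0.0, -0.01, 0.0, 0.0, 0.91] 
[0.0, 0.0, 0.0, 0.0, 0.01, 0.9] 
[0.0, 0.0, -0.01, 0.0, 0.0, 0.91] 
[0.0, 0.0, 0.0, 0.01, 0.0, 0.9] 
[0.0, -0.01, -0.01, 0.0, 0.01, 0.91] 
[0.01, 0.0, 0.0, 0.01, 0.0, 0.9] 
-- [0.5374 0.0918 0.1258] -37.0
```

Call:
play_rows(targets=[[[0,0,0,0,0,1,0],[0,0,0,0,0,1,0],[0,0,-0.01,0,0,1,0],[0,0,0,0,0,1,0],[0,0,-0.01,0,0,1,0],[0,0,0,0,0,1,0],[0,0,-0.01,0,0,0.9,0],[0,0,0,0,0,0.7,0]]])

```text
time: 27.9
eef_pos: [0.5364, 0.0915, 0.1244]
ee_rot: [[0.763, -0.647, -0.005], [-0.647, -0.763, -0.001], [-0.003, 0.004, -1.0]]
wrist_force: [0.9, 1.2, -0.8]
gripper_width: 0.135
```

Run:
```python
from plan import *;from tgt import *
show()
```

```text
t 27.9 p [0.5364, 0.0915, 0.1244] yaw -40.3 tilt [-0.0046, -0.0012] F [0.9, 1.2, -0.8] M [0.02, 0.15, 0.15] g 0.135 q6 2.23
```

Call:
play_rows(targets=[[[0,0,0,0,0,0.5,0],[0,0,0,0,0,0.3,0],[0,0,0,0,0,-1,0],[0,0,0,0,0,-1,0],[0,0,0,0,0,-1,0],[0,0,-0.2,0,0,-1,0],[0,0,-0.35,0,0,-1,0],[0,0,-0.1,0,0,-1,0]]])

```text
time: 28.9
eef_pos: [0.5366, 0.0914, 0.1569]
ee_rot: [[0.971, -0.238, -0.005], [-0.238, -0.971, -0.001], [-0.005, 0.002, -1.0]]
wrist_force: [0.5, -0.0, -1.7]
gripper_width: 0.132
```

Run:
```python
from plan import *;from tgt import *
show()
im=arm.grab_frame("wrist")[:,:,::-1].copy();cv2.imwrite("pics/w12.png",cv2.resize(im[100:300,220:420],None,fx=3,fy=3,interpolation=cv2.INTER_CUBIC))
x,y=nut(0);x1,y1=nut(1)
plan([(x1,y1,.158,111,25)])
```

```text
t 28.9 p [0.5366, 0.0914, 0.1569] yaw -13.74 tilt [-0.0055, -0.0012] F [0.5, -0.0, -1.7] M [0.03, 0.15, 0.02] g 0.132 q6 1.77
[-0.05, 0.04, 0.0, 0.0, 0.0, -1.0] 
[-0.06, 0.03, 0.0, 0.0, 0.0, -1.0] 
[-0.06, 0.03, 0.0, 0.0, 0.0, -1.0] 
[-0.06, 0.02, 0.0, 0.0, 0.0, -1.0] 
[-0.06, 0.02, 0.0, 0.0, 0.0, -1.0] 
[-0.06, 0.01, 0.0, 0.0, 0.0, -1.0] 
[-0.06, 0.0, 0.0, 0.0, 0.0, -1.0] 
[-0.07, 0.0, 0.0, 0.0, 0.0, -0.99] 
[-0.06, -0.01, 0.0, 0.0, 0.0, -1.0] 
[-0.06, -0.01, 0.0, 0.0, 0.0, -0.99] 
[-0.06, -0.02, 0.0, 0.0, 0.0, -1.0] 
[-0.06, -0.02, 0.0, 0.0, 0.0, -0.99] 
[-0.06, -0.03, 0.0, 0.0, 0.0, -1.0] 
[-0.06, -0.03, 0.0, -0.01, 0.0, -0.99] 
[-0.05, -0.04, 0.0, 0.0, 0.0, -1.0] 
[-0.05, -0.04, 0.0, -0.01, 0.0, -0.99] 
[-0.05, -0.05, 0.0, -0.01, 0.0, -1.0] 
[-0.04, -0.05, 0.0, 0.0, 0.0, -0.99] 
[-0.04, -0.05, 0.0, -0.01, 0.0, -1.0] 
[-0.03, -0.06, 0.0, 0.0, 0.0, -0.99] 
[-0.03, -0.06, 0.0, -0.01, 0.01, -1.0] 
[-0.02, -0.06, 0.0, 0.0, 0.0, -0.99] 
[-0.02, -0.06, 0.0, -0.01, 0.01, -1.0] 
[-0.01, -0.07, -0.01, 0.0, 0.0, -0.99] 
[0.0, -0.07, 0.0, -0.01, 0.01, -1.0] 
-- [0.4607 0.0626 0.1579] 111.0
```

View pics/w12.png

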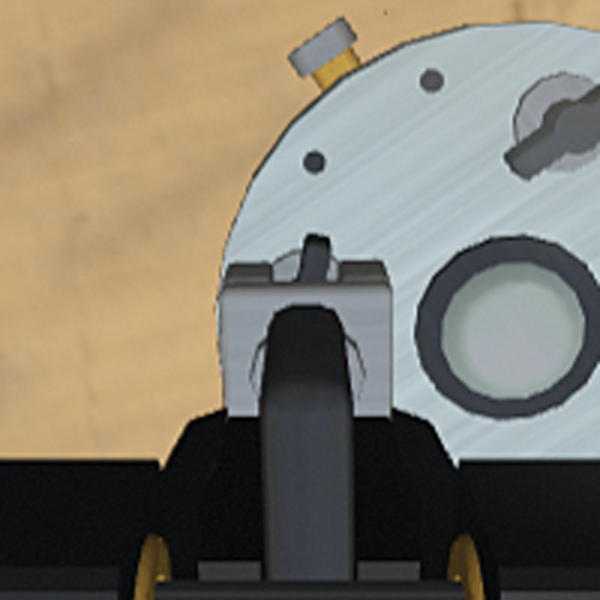

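nut0 is home: its bar tip leans about 10° clockwise of the key's yaw of −13.7°, so it lies at about −24°. I'll travel to nut1 while unwinding.

Call:
play_rows(targets=[[[-0.05,0.04,0,0,0.03,-1,0],[-0.06,0.03,0,0,0.02,-1,0],[-0.06,0.03,0,0,0,-1,0],[-0.06,0.02,0,0,0,-1,0],[-0.06,0.02,0,0,0,-1,0],[-0.06,0.01,0,0,0,-1,0],[-0.06,0,0,0,0,-1,0],[-0.07,0,0,0,0,-1,0]]])

```text
time: 29.95
eef_pos: [0.5116, 0.0816, 0.1549]
ee_rot: [[0.893, 0.45, -0.003], [0.45, -0.893, -0.001], [-0.003, -0.0, -1.0]]
wrist_force: [-0.7, 0.5, -2.1]
gripper_width: 0.129
```

Call:
play_rows(targets=[[[-0.06,-0.01,0,0,0,-1,0],[-0.06,-0.01,0,0,0,-1,0],[-0.06,-0.02,0,0,0,-1,0],[-0.06,-0.02,0,0,0,-1,0],[-0.06,-0.03,0,0,0,-1,0],[-0.06,-0.03,0,0,0,-1,0],[-0.05,-0.04,0,0,0,-1,0],[-0.05,-0.04,0,0,0,-1,0]]])

```text
time: 30.95
eef_pos: [0.4866, 0.0719, 0.1527]
ee_rot: [[0.389, 0.921, -0.004], [0.921, -0.389, -0.001], [-0.002, -0.004, -1.0]]
wrist_force: [-0.4, -0.4, -1.7]
gripper_width: 0.133
```

Run:
```python
from plan import *;from tgt import *
show()
x1,y1=nut(1)
plan([(x1,y1,.156,111,7)])
```

```text
t 30.95 p [0.4866, 0.0719, 0.1527] yaw 67.09 tilt [-0.0043, -0.0006] F [-0.4, -0.4, -1.7] M [-0.06, 0.09, -0.05] g 0.133 q6 0.31
[-0.05, -0.06, -0.01, -0.01, 0.0, -1.0] CLIP
[-0.05, -0.06, -0.01, -0.01, 0.0, -1.0] CLIP
[-0.04, -0.07, -0.01, -0.01, 0.0, -1.0] CLIP
[-0.04, -0.07, -0.01, -0.01, 0.0, -1.0] CLIP
[-0.03, -0.07, -0.01, 0.0, 0.0, -1.0] CLIP
[-0.02, -0.07, -0.01, -0.01, 0.01, -1.0] CLIP
[-0.02, -0.08, 0.0, 0.0, 0.0, -1.0] CLIP
-- [0.4608 0.0627 0.1558] 102.1
```

Call:
play_rows(targets=[[[-0.05,-0.06,-0.02,-0.01,0,-1,0],[-0.05,-0.06,-0.02,-0.01,0,-1,0],[-0.04,-0.06,-0.01,-0.01,0,-1,0],[-0.04,-0.06,-0.01,-0.01,0,-1,0],[-0.03,-0.06,-0.01,0,0,-1,0],[-0.02,-0.06,-0.01,-0.01,0,-1,0],[-0.02,-0.06,0,0,0,-1,0],[-0.01,-0.03,0,0,0,-1,0]]])

```text
time: 31.95
eef_pos: [0.4611, 0.0612, 0.1551]
ee_rot: [[-0.299, 0.954, -0.001], [0.954, 0.299, -0.001], [-0.0, -0.001, -1.0]]
wrist_force: [0.3, -0.6, -2.7]
gripper_width: 0.129
```

Call:
play_rows(targets=[[[0,-0.01,0,0,0,-0.4,0],[0,0,0,0,0,0,0],[0,0,0,0,0,0,0],[0,0,0,0,0,0,0],[0,0,0,0,0,0,0],[0,0,0,0,0,0,0],[0,0,0,0,0,0,0],[0,0,0,0,0,0,0]]])

```text
time: 32.95
eef_pos: [0.4607, 0.0611, 0.1548]
ee_rot: [[-0.327, 0.945, -0.001], [0.945, 0.327, -0.0], [-0.0, -0.001, -1.0]]
wrist_force: [0.0, 0.8, -2.3]
gripper_width: 0.13
```

Run:
```python
from plan import *;from tgt import *
show()
x,y=nut(1)
im=arm.grab_frame("wrist")[:,:,::-1].copy();cv2.imwrite("pics/w13.png",cv2.resize(im[100:300,220:420],None,fx=3,fy=3,interpolation=cv2.INTER_CUBIC))
plan([(x,y,.148,111,2),(x,y,.126,111,3)])
```

```text
t 32.95 p [0.4607, 0.0611, 0.1548] yaw 109.11 tilt [-0.001, -0.0005] F [0.0, 0.8, -2.3] M [-0.06, -0.01, -0.01] g 0.13 q6 -0.45
[0.01, 0.01, 0.07, -0.01, 0.0, -0.19] 
[0.02, 0.0, 0.06, 0.0, 0.0, -0.19] 
-- [0.4607 0.0627 0.1482] 111.0
[0.0, 0.0, 0.15, 0.0, 0.0, 0.0] 
[0.0, 0.0, 0.15, 0.0, 0.0, 0.0] 
[0.0, 0.0, 0.14, 0.0, 0.0, 0.0] 
-- [0.4607 0.0627 0.1262] 111.0
```

View pics/w13.png

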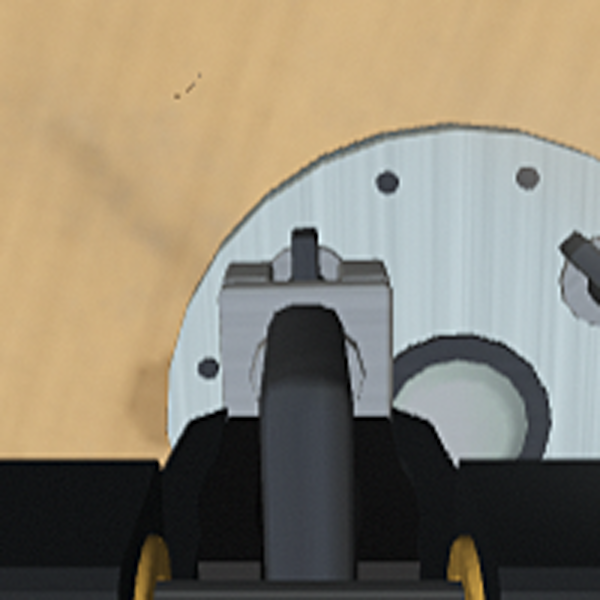

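The bar tip at crop (305,240) is centred and parallel. I'll lower and turn.

Call:
play_rows(targets=[[[0.01,0,0.14,0,0,-0.05,0],[0.01,0,0.18,0,0,0,0],[0,0,0.2,0,0,0,0],[0,0,0.06,0,0,0.2,0],[0,0,0,0,0,1,0],[0,0,0,0,0,1,0],[0,0,0,0,0,1,0],[0,0,0,0,0,1,0]]])

```text
time: 34.0
eef_pos: [0.4602, 0.0624, 0.1231]
ee_rot: [[0.043, 0.999, -0.002], [0.999, -0.043, 0.0], [0.0, -0.002, -1.0]]
wrist_force: [-1.2, -0.3, -0.8]
gripper_width: 0.131
```

Run:
```python
from plan import *;from tgt import *
show()
x,y=nut(1)
plan([(x,y,.126,52,8)])
```

```text
t 34.0 p [0.4602, 0.0624, 0.1231] yaw 87.55 tilt [-0.002, 0.0002] F [-1.2, -0.3, -0.8] M [-0.02, 0.2, 0.14] g 0.131 q6 -0.08
[0.0, 0.0, -0.01, 0.0, 0.0, 0.89] 
[0.0, 0.0, -0.01, 0.0, 0.0, 0.89] 
[0.0, 0.0, -0.01, 0.0, 0.0, 0.89] 
[0.0, 0.0, -0.01, 0.0, 0.0, 0.89] 
[0.0, 0.0, 0.0, -0.01, 0.0, 0.89] 
[0.0, 0.0, -0.01, 0.0, 0.0, 0.89] 
[0.01, 0.0, 0.0, -0.01, 0.0, 0.88] 
[0.0, 0.01, -0.01, 0.0, 0.01, 0.89] 
-- [0.4608 0.0625 0.1261] 52.0
```

Call:
play_rows(targets=[[[0,0,-0.01,0,0,1,0],[0,0,-0.01,0,0,1,0],[0,0,-0.01,0,0,1,0],[0,0,0,0,0,1,0],[0,0,-0.01,0,0,1,0],[0,0,0,0,0,1,0],[0,0,-0.01,0,0,0.9,0],[0,0,0,0,0,0.7,0]]])

```text
time: 35.0
eef_pos: [0.4599, 0.0622, 0.1232]
ee_rot: [[0.668, 0.744, -0.004], [0.744, -0.668, -0.001], [-0.003, -0.002, -1.0]]
wrist_force: [-1.3, -1.5, 0.5]
gripper_width: 0.136
```

Call:
play_rows(targets=[[[0,0,0,0,0,0.4,0],[0,0,0,0,0,0.3,0],[0,0,0,0,0,-1,0],[0,0,0,0,0,-1,0],[0,0,0,0,0,-1,0],[0,0,-0.2,0,0,-1,0],[0,0,-0.35,0,0,-1,0],[0,0,-0.13,0,0,-1,0]]])

```text
time: 36.0
eef_pos: [0.46, 0.0622, 0.1573]
ee_rot: [[0.258, 0.966, -0.005], [0.966, -0.258, 0.0], [-0.001, -0.005, -1.0]]
wrist_force: [0.4, 0.6, -2.7]
gripper_width: 0.133
```

Run:
```python
from plan import *;from tgt import *
show()
im=arm.grab_frame("wrist")[:,:,::-1].copy();cv2.imwrite("pics/w14.png",cv2.resize(im[100:300,220:420],None,fx=3,fy=3,interpolation=cv2.INTER_CUBIC))
x1,y1=nut(3)
plan([(x1,y1,.158,110.5,8)])
```

```text
t 36.0 p [0.46, 0.0622, 0.1573] yaw 75.07 tilt [-0.0048, 0.0001] F [0.4, 0.6, -2.7] M [-0.05, 0.05, 0.02] g 0.133 q6 0.14
[-0.05, 0.29, 0.0, -0.01, 0.0, -0.88] 
[-0.07, 0.28, 0.0, -0.01, 0.0, -0.88] 
[-0.09, 0.28, 0.0, 0.0, 0.0, -0.88] 
[-0.11, 0.27, 0.0, -0.01, 0.0, -0.88] 
[-0.13, 0.26, 0.0, 0.0, 0.0, -0.88] 
[-0.15, 0.25, 0.0, -0.01, 0.0, -0.88] 
[-0.16, 0.24, 0.0, 0.0, 0.0, -0.88] 
[-0.18, 0.22, -0.01, -0.01, 0.0, -0.89] 
-- [0.5666 0.0157 0.158 ] 110.5
```

View pics/w14.png

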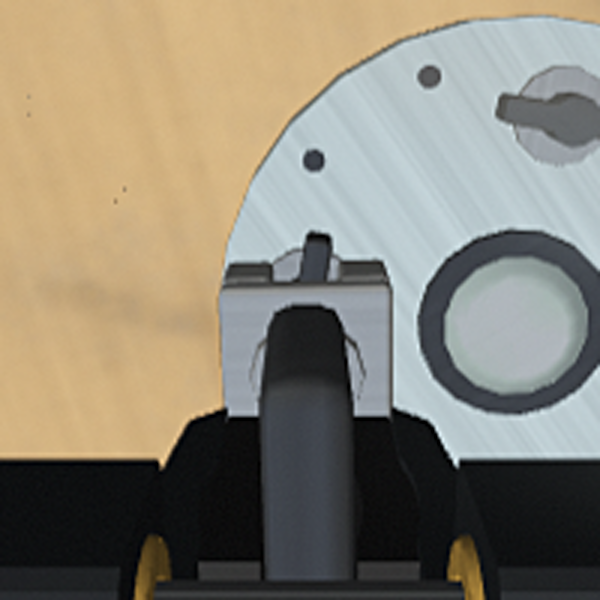

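nut1 is home (bar at about 66°). The last one is nut3.

Call:
play_rows(targets=[[[-0.04,0.25,0,-0.02,0,-0.9,0],[-0.07,0.3,0,-0.02,0,-0.9,0],[-0.09,0.3,0,0,0,-0.9,0],[-0.11,0.29,0,0,0,-0.9,0],[-0.13,0.28,0,0,0,-0.9,0],[-0.15,0.25,0,0,0,-0.9,0],[-0.16,0.2,0,0,0,-0.8,0],[-0.12,0.12,0,0,0,-0.5,0]]])

```text
time: 37.05
eef_pos: [0.5638, 0.017, 0.1545]
ee_rot: [[-0.322, 0.947, -0.003], [0.947, 0.322, 0.002], [0.003, -0.002, -1.0]]
wrist_force: [1.1, -0.2, -2.9]
gripper_width: 0.124
```

Run:
```python
from plan import *;from tgt import *
show()
x1,y1=nut(3)
plan([(x1,y1,.153,111,4)])
```

```text
t 37.05 p [0.5638, 0.017, 0.1545] yaw 108.78 tilt [-0.003, 0.0018] F [1.1, -0.2, -2.9] M [-0.06, 0.07, -0.02] g 0.124 q6 -0.51
[-0.01, 0.01, 0.01, -0.01, -0.01, -0.11] 
[-0.01, 0.01, 0.01, -0.01, -0.01, -0.11] 
[-0.01, 0.01, 0.01, 0.0, -0.01, -0.11] 
[-0.02, 0.02, 0.0, -0.01, 0.0, -0.11] 
-- [0.567  0.0155 0.153 ] 111.0
```

Call:
play_rows(targets=[[[0,0,0,-0.01,0,-0.1,0],[-0.01,0.01,0,-0.01,0,-0.1,0],[-0.01,0.01,0,0,0,-0.1,0],[0,0.01,0,0,0,-0.1,0],[0,0,0,0,0,0,0],[0,0,0,0,0,0,0],[0,0,0,0,0,0,0],[0,0,0,0,0,0,0]]])

```text
time: 38.05
eef_pos: [0.5649, 0.017, 0.1538]
ee_rot: [[-0.352, 0.936, -0.002], [0.936, 0.352, 0.003], [0.004, -0.001, -1.0]]
wrist_force: [-0.7, 0.2, -1.8]
gripper_width: 0.131
```

Run:
```python
from plan import *;from tgt import *
show()
x,y=nut(3)
im=arm.grab_frame("wrist")[:,:,::-1].copy();cv2.imwrite("pics/w15.png",cv2.resize(im[100:300,220:420],None,fx=3,fy=3,interpolation=cv2.INTER_CUBIC))
plan([(x,y,.148,111,2),(x,y,.125,111,3)])
```

```text
t 38.05 p [0.5649, 0.017, 0.1538] yaw 110.58 tilt [-0.0023, 0.003] F [-0.7, 0.2, -1.8] M [-0.08, 0.01, -0.05] g 0.131 q6 -0.54
[-0.02, 0.01, 0.06, -0.01, -0.02, -0.04] 
[-0.02, 0.01, 0.06, 0.0, -0.02, -0.04] 
-- [0.5665 0.0155 0.1478] 111.0
[0.0, 0.0, 0.15, 0.0, 0.0, 0.0] 
[0.0, 0.0, 0.15, 0.0, 0.0, 0.0] 
[0.0, 0.0, 0.16, 0.0, 0.0, 0.0] 
-- [0.5665 0.0155 0.1248] 111.0
```

View pics/w15.png

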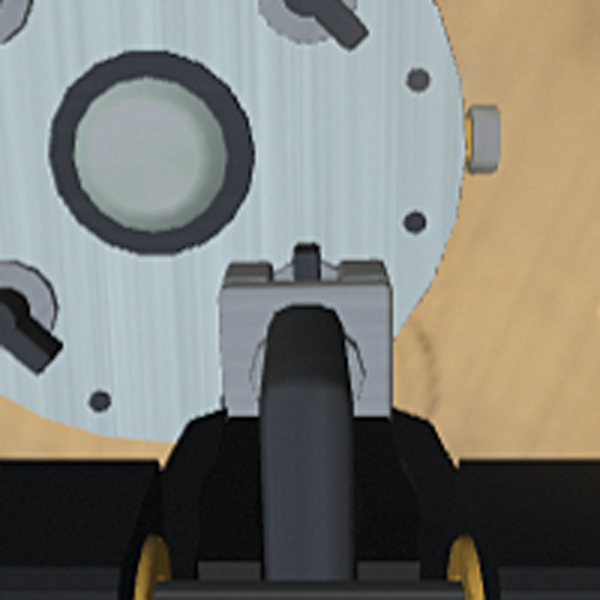

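The bar tip at (307,255) is centred and parallel. I'll lower and turn nut3 home, then read the torque before lifting.

Call:
play_rows(targets=[[[-0.02,0.01,0.14,0,-0.02,0,0],[-0.01,0,0.18,0,-0.02,0,0],[0,0,0.18,0,0,0,0],[0,0,0.05,0,0,0.2,0],[0,0,0,0,0,1,0],[0,0,0,0,0,1,0],[0,0,0,0,0,1,0],[0,0,0,0,0,1,0]]])

```text
time: 39.1
eef_pos: [0.566, 0.0159, 0.1233]
ee_rot: [[0.022, 1.0, -0.001], [1.0, -0.022, -0.0], [-0.0, -0.001, -1.0]]
wrist_force: [0.0, 1.2, -1.0]
gripper_width: 0.136
```

Call:
play_rows(targets=[[[0,0,0,0,0,1,0],[0,0,0,0,0,1,0],[0,0,0,0,0,1,0],[0,0,0,0,0,1,0],[0,0,0,0,0,1,0],[0,0,0,0,0,1,0],[0,0,0,0,0,1,0],[0,0,0,0,0,0.7,0]]])

```text
time: 40.1
eef_pos: [0.5663, 0.0157, 0.1233]
ee_rot: [[0.659, 0.752, -0.001], [0.752, -0.659, -0.001], [-0.002, 0.0, -1.0]]
wrist_force: [-0.7, -0.3, -1.5]
gripper_width: 0.132
```

Run:
```python
from plan import *;from tgt import *
show()
```

```text
t 40.1 p [0.5663, 0.0157, 0.1233] yaw 48.76 tilt [-0.0007, -0.0014] F [-0.7, -0.3, -1.5] M [-0.12, 0.23, 0.38] g 0.132 q6 0.54
```

Torque is 0.38 N m, well above the 0.12 N m turning stiffness, at yaw 48.8°, so nut3 is at its stop. I'll back off, lift and check all four nuts.

Call:
play_rows(targets=[[[0,0,0,0,0,-1,0],[0,0,0,0,0,-1,0],[0,0,0,0,0,-1,0],[0,0,-0.1,0,0,-0.5,0],[0,0,-0.4,0,0,0,0],[0,0,-0.5,0,0,0,0],[-0.1,0,-0.5,0,0,0,0],[-0.3,0,-0.15,0,0,0,0]]])

```text
time: 41.1
eef_pos: [0.5581, -0.0026, 0.2067]
ee_rot: [[0.398, 0.918, -0.002], [0.918, -0.398, -0.001], [-0.002, -0.002, -1.0]]
wrist_force: [0.1, 0.0, -2.6]
gripper_width: 0.132
```

Run:
```python
from plan import *;from tgt import *
show()
im=arm.grab_frame("wrist")[:,:,::-1].copy();cv2.imwrite("pics/w16.png",im)
show()
plan([(.457,.346,.20,90,9)])
```

```text
t 41.1 p [0.5581, -0.0026, 0.2067] yaw 66.57 tilt [-0.0022, -0.0012] F [0.1, 0.0, -2.6] M [-0.09, 0.08, 0.0] g 0.132 q6 0.2
t 41.15 p [0.5575, -0.0043, 0.2068] yaw 66.5 tilt [-0.0028, -0.002] F [-0.2, -1.6, -0.3] M [-0.18, 0.03, -0.03] g 0.132 q6 0.19
[0.62, -0.52, 0.01, 0.0, 0.0, -0.52] 
[0.65, -0.49, 0.01, 0.0, 0.0, -0.52] 
[0.67, -0.46, 0.02, 0.0, 0.0, -0.52] 
[0.69, -0.42, 0.01, 0.0, 0.0, -0.52] 
[0.71, -0.39, 0.02, -0.01, 0.01, -0.52] 
[0.72, -0.36, 0.01, 0.0, 0.0, -0.53] 
[0.74, -0.33, 0.02, -0.01, 0.01, -0.52] 
[0.76, -0.29, 0.02, 0.0, 0.0, -0.53] 
[0.76, -0.26, 0.01, -0.01, 0.01, -0.52] 
-- [0.4569 0.3458 0.2   ] 90.0
```

View pics/w16.png

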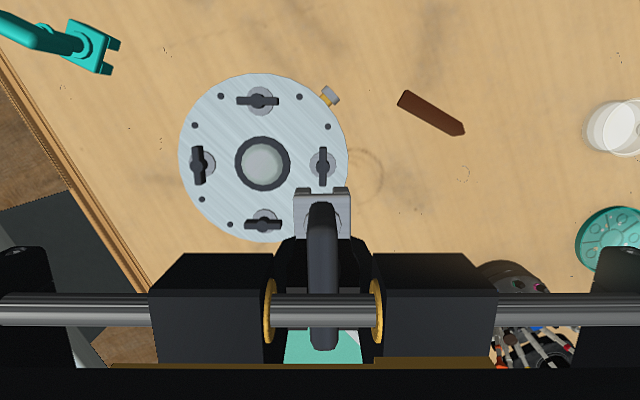

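All four bars are square to their radii: nut0 (258,100) and nut2 (264,224) lie horizontal, nut1 (200,164) and nut3 (322,165) vertical. I'll carry the key back to the disc.

Call:
play_rows(targets=[[[0.5,-0.4,-0.03,0,0,-0.5,0],[0.65,-0.49,-0.03,0,0,-0.5,0],[0.67,-0.46,-0.02,0,0,-0.5,0],[0.69,-0.42,0,0,0,-0.5,0],[0.71,-0.39,0,0,0,-0.5,0],[0.72,-0.36,0,0,0,-0.5,0],[0.74,-0.33,0.02,0,0,-0.5,0],[0.7,-0.29,0.02,0,0,-0.5,0]]])

```text
time: 42.15
eef_pos: [0.4685, 0.2994, 0.2002]
ee_rot: [[0.062, 0.998, -0.014], [0.998, -0.062, -0.004], [-0.005, -0.014, -1.0]]
wrist_force: [0.6, -0.2, -1.4]
gripper_width: 0.128
```

Run:
```python
from plan import *;from tgt import *
show()
plan([(.457,.346,.18,90,4)])
```

```text
t 42.15 p [0.4685, 0.2994, 0.2002] yaw 86.43 tilt [-0.014, -0.0037] F [0.6, -0.2, -1.4] M [-0.06, 0.08, -0.01] g 0.128 q6 0.42
[0.23, -0.07, 0.1, -0.04, 0.01, -0.18] 
[0.23, -0.07, 0.1, -0.04, 0.01, -0.18] 
[0.23, -0.06, 0.1, -0.04, 0.01, -0.18] 
[0.23, -0.06, 0.1, -0.04, 0.02, -0.18] 
-- [0.4571 0.3458 0.1801] 90.0
```

Call:
play_rows(targets=[[[0.2,-0.06,0.2,-0.04,0.01,-0.1,0],[0.2,-0.06,0.3,-0.04,0.01,0,0],[0.2,-0.05,0.4,-0.04,0.01,0,0],[0.1,-0.02,0.4,-0.02,0.02,0,0],[0,0,0.3,0,0,0,0],[0,0,0.2,0,0,0,0],[0,0,0,0,0,0,0],[0,0,0,0,0,0,0]]])

```text
time: 43.15
eef_pos: [0.4597, 0.3322, 0.1007]
ee_rot: [[0.059, 0.998, -0.006], [0.998, -0.059, -0.003], [-0.004, -0.006, -1.0]]
wrist_force: [-0.4, 0.3, -1.1]
gripper_width: 0.137
```

Run:
```python
from plan import *;from tgt import *
show()
c=cam("wrist");im=arm.grab_frame("wrist")[:,:,::-1].copy();cv2.imwrite("pics/w17.png",im);print(proj(c,[[.456,.345,.014]]))
o=arm.get_obs()["eef_pos"]
plan([(o[0],o[1],.0875,86.5,4)])
```

```text
t 43.15 p [0.4597, 0.3322, 0.1007] yaw 86.59 tilt [-0.0064, -0.0034] F [-0.4, 0.3, -1.1] M [-0.11, 0.06, -0.02] g 0.137 q6 0.48
[[315.67292477 188.81035444]]
[0.0, 0.0, 0.07, -0.02, 0.01, 0.0] 
[0.0, 0.0, 0.06, -0.02, 0.01, 0.01] 
[0.0, 0.0, 0.07, -0.02, 0.01, 0.0] 
[0.0, 0.0, 0.06, -0.01, 0.01, 0.01] 
-- [0.4596 0.3322 0.0877] 86.5
```

View pics/w17.png

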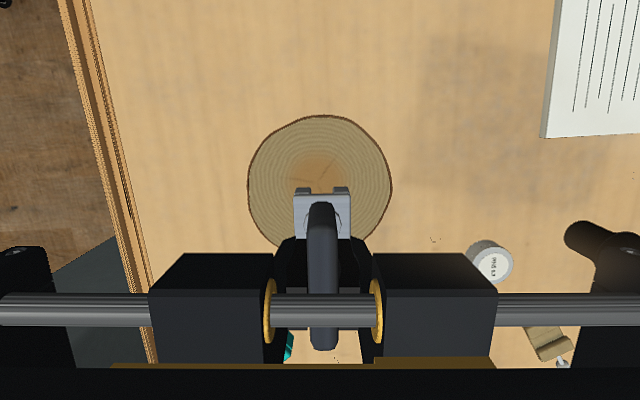

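The disc is centred near (320,187) in this view, so the key is about 13 mm short. I'll correct that along with the small tilt, then lower.

Call:
play_rows(targets=[[[0.08,-0.01,0,-0.08,0.05,0,0],[0.1,-0.02,0,-0.08,0.05,0,0],[0.07,-0.02,0,-0.08,0.05,0,0],[0.02,0,0,-0.05,0.03,0,0],[0,0,0.03,0,0,0,0],[0,0,0.05,0,0,0,0],[0,0,0,0,0,0,0],[0,0,0,0,0,0,0]]])

```text
time: 44.2
eef_pos: [0.4582, 0.3472, 0.0974]
ee_rot: [[0.059, 0.998, 0.023], [0.998, -0.059, 0.013], [0.014, 0.022, -1.0]]
wrist_force: [0.0, 0.3, -2.7]
gripper_width: 0.134
```

Run:
```python
from plan import *
show()
o=arm.get_obs()["eef_pos"]
plan([(o[0],o[1],.0870,86.5,5)])
im=arm.grab_frame("scene")[:,:,::-1].copy();cv2.imwrite("pics/s18.png",cv2.resize(im[110:240,220:350],None,fx=4.5,fy=4.5,interpolation=cv2.INTER_CUBIC))
```

```text
t 44.2 p [0.4582, 0.3472, 0.0974] yaw 86.62 tilt [0.0233, 0.0125] F [0.0, 0.3, -2.7] M [-0.1, 0.08, -0.01] g 0.134 q6 0.5
[0.0, 0.0, 0.04, 0.05, -0.03, 0.0] 
[0.0, 0.0, 0.04, 0.05, -0.03, 0.01] 
[0.0, 0.0, 0.04, 0.05, -0.03, 0.0] 
[0.0, 0.0, 0.04, 0.05, -0.03, 0.01] 
[0.0, 0.0, 0.05, 0.06, -0.04, 0.0] 
-- [0.4584 0.3472 0.0869] 86.5
```

View pics/s18.png

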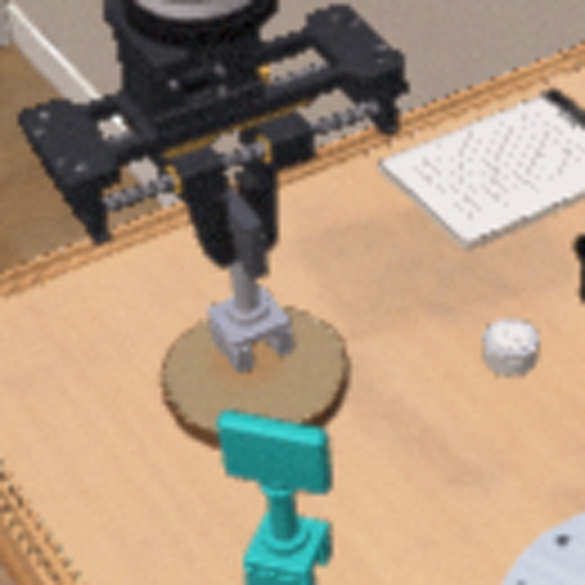

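I over-corrected the tilt (it is now 0.023 rad). I'll level the tool while lowering.

Call:
play_rows(targets=[[[0,0,0,0.05,-0.03,0,0],[0,0,0.02,0.06,-0.03,0,0],[0,0,0.04,0.06,-0.03,0,0],[0,0,0.04,0.05,-0.03,0,0],[0,0,0.04,0.03,-0.03,0,0],[0,0,0.04,0,0,0,0],[0,0,0,0,0,0,0],[0,0,0,0,0,0,0]]])

```text
time: 45.25
eef_pos: [0.4583, 0.3472, 0.0877]
ee_rot: [[0.059, 0.998, -0.001], [0.998, -0.059, -0.0], [-0.0, -0.001, -1.0]]
wrist_force: [-0.1, -0.7, -2.2]
gripper_width: 0.132
```

Run:
```python
from plan import *
show()
o=arm.get_obs()["eef_pos"]
plan([(o[0],o[1],.0865,86.5,2)])
```

```text
t 45.25 p [0.4583, 0.3472, 0.0877] yaw 86.6 tilt [-0.001, -0.0001] F [-0.1, -0.7, -2.2] M [-0.08, 0.04, -0.01] g 0.132 q6 0.5
[0.0, 0.0, 0.01, -0.01, 0.0, 0.01] 
[0.0, 0.0, 0.01, 0.0, 0.0, 0.01] 
-- [0.4583 0.3472 0.0867] 86.5
```

Call:
play_rows(targets=[[[0,0,0.01,-0.01,0,0,0],[0,0,0.01,0,0,0,0],[0,0,0.01,0,0,0,0],[0,0,0.01,0,0,0,0],[0,0,0,0,0,0,0],[0,0,0,0,0,0,0],[0,0,0,0,0,0,0],[0,0,0,0,0,0,0]]])

```text
time: 46.25
eef_pos: [0.4586, 0.3473, 0.0866]
ee_rot: [[0.059, 0.998, 0.001], [0.998, -0.059, 0.0], [0.0, 0.001, -1.0]]
wrist_force: [0.2, 0.1, 1.0]
gripper_width: 0.135
```

Run:
```python
from plan import *
show()
```

```text
t 46.25 p [0.4586, 0.3473, 0.0866] yaw 86.61 tilt [0.001, 0.0002] F [0.2, 0.1, 1.0] M [-0.17, 0.27, 0.01] g 0.135 q6 0.5
```

Fz went from −2.2 to +1.0 N, so the foot is on the disc. I'll open the gripper.

Call:
play_rows(targets=[[[0,0,0,0,0,0,0.3],[0,0,0,0,0,0,0.5],[0,0,0,0,0,0,0.8],[0,0,0,0,0,0,1],[0,0,0,0,0,0,1],[0,0,0,0,0,0,1],[0,0,0,0,0,0,1],[0,0,0,0,0,0,1]]])

```text
time: 47.25
eef_pos: [0.4589, 0.3474, 0.0865]
ee_rot: [[0.059, 0.998, 0.002], [0.998, -0.059, 0.001], [0.001, 0.002, -1.0]]
wrist_force: [-0.1, -0.7, -0.1]
gripper_width: 0.992
```

Run:
```python
from plan import *
show()
im=arm.grab_frame("wrist")[:,:,::-1].copy();cv2.imwrite("pics/w19.png",im)
```

```text
t 47.25 p [0.4589, 0.3474, 0.0865] yaw 86.61 tilt [0.0018, 0.0007] F [-0.1, -0.7, -0.1] M [-0.08, 0.06, -0.02] g 0.992 q6 0.5
```

View pics/w19.png

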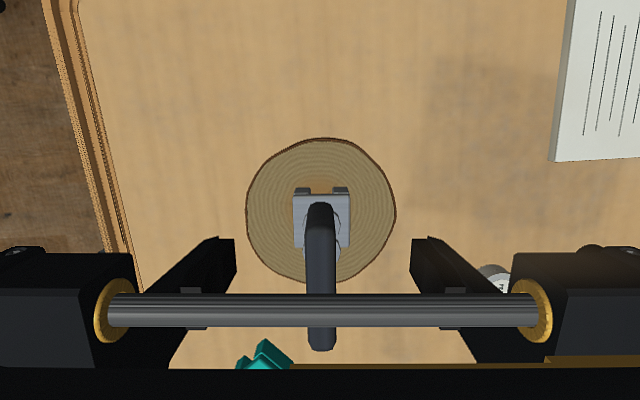

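The key is free and upright, with its foot at (321,221) near the middle of the disc. I'll lift straight up.

Call:
play_rows(targets=[[[0,0,-0.3,0,0,0,1],[0,0,-0.6,0,0,0,1],[0,0,-0.7,0,0,0,1],[0,0,-0.7,0,0,0,1],[0,0,-0.5,0,0,0,1],[-0.5,0,0,0,0,0,1],[-0.2,0,0,0,0,0,1],[0,0,0,0,0,0,1]]])

```text
time: 48.3
eef_pos: [0.4566, 0.312, 0.2386]
ee_rot: [[0.059, 0.998, 0.008], [0.998, -0.059, 0.004], [0.004, 0.008, -1.0]]
wrist_force: [-0.5, 0.9, -0.9]
gripper_width: 0.998
```

Run:
```python
from plan import *
show()
c=cam("wrist");im=arm.grab_frame("wrist")[:,:,::-1].copy();cv2.imwrite("pics/w20.png",im);np.savez("w20.npz",R=c[2],t=c[3])
im=arm.grab_frame("scene")[:,:,::-1].copy();cv2.imwrite("pics/s20.png",cv2.resize(im[130:300,220:430],None,fx=3.5,fy=3.5,interpolation=cv2.INTER_CUBIC))
print(proj(c,[[.459,.347,.124],[.456,.345,.014],[.459,.347,.035]]))
```

```text
t 48.3 p [0.4566, 0.312, 0.2386] yaw 86.62 tilt [0.008, 0.0036] F [-0.5, 0.9, -0.9] M [-0.04, 0.08, -0.06] g 0.998 q6 0.45
[[320.39413242 154.79970221]
 [317.83454449 144.20407014]
 [320.33838539 144.09245987]]
```

View pics/w20.png

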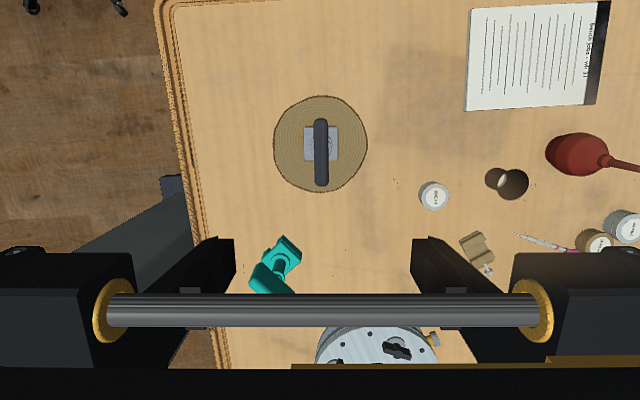

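View pics/s20.png

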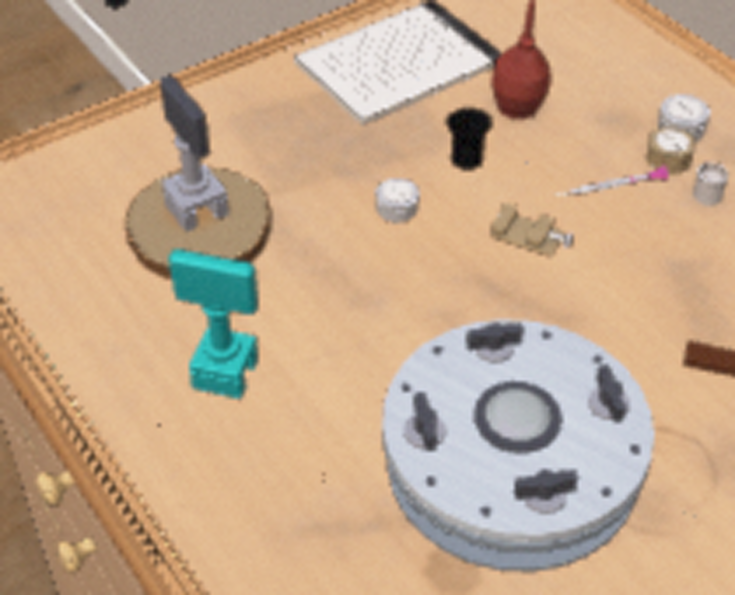

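The key stands upright near the middle of the disc, with its foot at (321,143) and the disc centre at (320,144). All four bars are square to their radii, and the gripper is clear of everything. I'll hand the job in.

Run:
```python
from rig import arm
print(arm.sign_off())
```

```text
the job is handed in; nothing more can be done
None
```

The job is handed in: all four nuts are tightened home in two crosswise passes, and the key is back upright on the wooden disc. It took about 48 of the 72 s. The hand-in gave no verdict, so this rests on my own checks.

- **First pass:** I took the bare steel key and turned nut3, nut1, nut0 and nut2 to about 45°. The angles I estimated from the images and the key's yaw were about 38–45°, or 0.66–0.79 rad, against the allowed 0.5–1.15.
- **Second pass:** I turned nut2, nut0, nut1 and nut3 home. nut2 and nut3 were clearly against their stops by torque. For nut0 and nut1 I rely on the images, which show all four bars square to their radii.
- **Key:** The last wrist and scene views show it upright, a few millimetres from the disc's centre. The gripper is open, lifted clear, and touching nothing.

**Disagreements and slips:**
- The scene camera placed the nuts about 7 mm away from the top view, more than the 2 mm calibration allows. I used the wrist camera for the fine alignment.
- I pushed nut2 too hard against its stop (1.33 N m), and the handle twisted about 15° in the pads. It straightened when I backed off.
- Before setting the key down I over-corrected the tool's tilt to about 0.025 rad. I levelled it before the foot touched the disc.

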